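Unpack the returned kit pile onto the cart

ROBOT

A 6-joint arm with a two-finger parallel gripper is mounted at the origin on the work surface. World frame = base frame: x ahead of the robot, y to its left, z up, the work surface at z = 0. Lengths are in mm, angles in rad, forces in N, time in s.
With the tool pointing down it reaches from about 200 to 875 mm from the base axis. Payload 3.4 kg.
Tool frame: the origin (TCP) lies at the very end of the fingers, on their centre line; the grasp point (between the pads) lies 19 mm behind it; x points along the fingers, y is the direction in which the jaws open and shut, and the axes are right-handed (so a half turn about x gives the same grasp; the last joint's range is limited). The gripper opens to 94 mm and grips with 3 to 60 N. Pads are 16 mm wide; open, the fingers measure 119 mm over their backs; the gripper's body (75 mm by 177 mm) begins 78 mm behind the grasp point.
Start: joints at [-1.223, 0.276, 1.505, -0, 1.361, -0.121], TCP at [259.801, -513.004, 165.593] pointing down, gripper open.
Joint ranges: [-2.89, 2.89], [-0.75, 2.08], [0.22, 2.7], [-1.18, 4.32], [0.11, 2.71], [-2.7, 2.7]. Speed limits (rad/s): [2.57, 2.57, 3.14, 3.14, 3.14, 3.14].

INTERFACE

Orientations are given as a rotation vector (axis times angle).
In Python, from workcell import sense, capture, camera_info, sign_off, masks_of, place_of gives the robot as it stands.
- The arm moves only by the shell command python3 -m handwheel 'ROWS' [OPENING] [FORCE]. ROWS is text: rows parted by semicolons, each of 4 numbers parted by spaces: the shift along the tool's x, y, z in mm, then the turn about the tool's x in degrees. A call has exactly 10 rows; each row shifts and turns the commanded pose from where the row before left it, along the tool's axes as they then stand; what a row does not reach is not made up. A row lasts 1/12 s, in which the tool goes at most 41.7 mm and 7.16 degrees, less where a joint would pass 70% of its speed; a pose out of reach is approached as far as the arm can. A call with a gripper value outside its range is refused whole. OPENING is the opening, from 0 (shut) to 1 (fully open), set as the call begins (- or left out, the last holds). The fingers move at their own pace and stop on an object; FORCE is the grip in N (left out, the last holds). Time passes only in rows, so rows that do not move let the fingers close, or fill a call up. It gives the time, the measured TCP pose, the force and the opening at its end, in the units of the state.
- sense(): the state, without advancing time (a new reading comes with each control period).
- capture(name): name is "scene" or "side" or "wrist"; returns the picture (384x512x3 uint8, red, green, blue); there is no depth.
- camera_info(name): a dict with "intrinsics" (3x3 intrinsics, pixels), "k1" (the pictures are not rectified: a ray, as slopes to the right and down, at radius r is drawn at 1 + k1 r^2 times it, then the intrinsics apply), "rvec" (rotation vector, rad) and "tvec" (3), from world to camera coordinates, as OpenCV has them; the wrist camera has in their place "hand_eye" (4x4, takes a point from camera to tool coordinates, whose origin is the TCP and whose axes are the tool frame's). Camera axes: x right, y down, z forward; pixel columns grow to the right and rows downward; lengths in mm; the calibration is good to about 2 mm. A picture is of the moment at which its call begins: read the wrist's pose just before it. camera_info takes no time and is no camera call.
- sign_off(): hands the job in, once; it reports no verdict.
Trained networks look in the newest picture that a camera, given by its name, has taken for a name from the list of things; names that differ only in an ending like _2 or _b are one class to them, and where a whole thing is asked for, a point or a joint stands for the part that bears it (a point fixed in the world has none). Each returns a list of dicts, best first, with "score" (0 to 1); they miss things now and then, are a little off and sometimes report something else, mostly with a low value. They report only what shows in the picture. A call takes as long as a camera call. They do not tell look-alikes from the thing itself.
- masks_of(target, camera): "region" (384x512 bool, what is visible of it).
- place_of(target, camera): "location" ([x, y, z] in mm, in world coordinates, good to about 4 mm: a listed point, or the origin of a listed thing).
The state is a dict: "clock": time; "qpos": joint angles; "qvel": joint speeds; "effort": joint torques, N m; "position": TCP position; "tool_rot": TCP orientation; "wrist_force": force on the tool from outside, world axes, zero at the start; "wrist_torque": the same for the moment, N m; "gripper_width": opening from 0.0 (shut) to 1.0 (fully open).
Only numpy, scipy, OpenCV 4.12 (cv2) and the standard library are available. Lean on these libraries where they do the work, as an engineer would, in place of code of your own. Each camera call takes 0.05 s, during which the arm holds its last target.

TASK

A returned kit is piled up on the cart: a round tin on a square case on a long case in a tray. Take the pile apart from the top down, one piece at a time: set the tin upright in the round holder, then the square case flat in the square holder, then the long case flat in the long holder, each right way up and fully inside its rim, and last stack the emptied tray on the other, empty tray so that its feet drop inside the lower rim and it sits level. Do not knock the swan or the locomotive out of place.

Things in the scene. Friction and masses are not known exactly. Their poses are not given: they have to be found in the camera images.
- round_tin: Loose round dark steel tin, 40 mm diameter, 40 mm high, top of the pile at the start, standing on the square case. Origin: centre of its underside; z up.
- square_case: Loose white square case, 56 x 56 x 38 mm high, second in the pile, lying on the long case. Origin: centre of its underside; x and y along its sides, z up.
- long_case: Loose grey oblong case, 116 (its x) x 44 (its y) x 44 mm high, third in the pile, standing on the floor of the kit tray, whose rim hides the lowest 13 mm of it (3 to 6 mm gap beside it). Origin: centre of its underside; z up.
- kit_tray: Loose white stacking tray at the bottom of the pile, the one that carries the cases: 150 (its x) x 66 (its y) mm outside, 24 mm high over all, walls 5 mm thick, inside 140 x 56 mm. Four tapered corner feet 6 mm high stand under it, inset so that they fit inside the rim of an equal tray with 2.5 mm play each way; inner floor 11 mm above its origin. Can be gripped from outside across its 66 mm width. Origin: centre of the underside at the level of the feet's ends; z up.
- lower_tray: The other tray, white and empty, of the same shape and size as kit_tray, fixed to the cart. The kit tray stacked on it has its origin 18 mm above this one's, long sides parallel (either way round). Origin and axes as kit_tray.
- round_holder: Fixed black round shallow holder with a cork floor, 70 mm outside diameter, recess 60 mm diameter, floor 3 mm thick, rim 8 mm high over the cart. Place of the round tin. Origin: centre of its underside.
- square_holder: Fixed black square shallow holder with a cork floor, 86 x 86 mm outside, recess 76 x 76 mm, floor 3 mm thick, rim 8 mm high. Place of the square case. Origin: centre of its underside; x and y along its sides.
- long_holder: Fixed black oblong shallow holder with a cork floor, 146 (its x) x 74 (its y) mm outside, recess 136 x 64 mm, floor 3 mm thick, rim 8 mm high. Place of the long case, either way round. Origin: centre of its underside.
- swan: Loose white porcelain swan, about 105 x 48 mm, 100 mm tall, a bystander that must stay where it stands. Origin: centre of its underside; head to its -x.
- locomotive: Loose wooden toy locomotive painted green, about 110 (its x) x 52 mm, 73 mm tall, a bystander that must stay where it stands. Origin: centre, at the level of the cart top.
There are look-alikes about, which are no part of the job. Leave any purple look-alike of the square_case alone. Leave any green or yellow look-alike of the round_tin alone.

How it is judged:
By the outcome, as a careful person would: the job done as asked, in the order asked, and still so for the second after the job is handed in, with the robot touching nothing.
It also fails if it takes over 131 s, if anything falls off the work surface, if the arm or the gripper's body presses on something with over 40 N, if the wrist force passes 120 N, or if a joint passes its speed limit or range.

## Working session

There is one attempt and no reset: what is moved stays moved. The work goes in short steps, Python scripts to look and compute and a shell command to move; the robot and the scene stay as the last step left them, time stands still between calls to the robot, and variables do not carry over. Pictures are saved under pics/ and viewed, and the job is handed in when it is done.

```bash
ls; mkdir -p pics
python3 - <<'E'
from workcell import *
import cv2
s=sense(); print({k:s[k] for k in s})
for n in ("scene","side","wrist"):
    im=capture(n); cv2.imwrite(f"pics/{n}0.png",im[:,:,::-1]); print(n,camera_info(n))
E
```

```text
pics
{'clock': 0.0, 'qpos': array([-1.22299163e+00,  2.76547485e-01,  1.50607358e+00, -7.05798057e-06,
        1.36069168e+00, -1.21029576e-01]), 'qvel': array([ 5.00563552e-04,  8.86839184e-04,  1.32733915e-03,  8.50735199e-05,
        2.52596938e-03, -1.99831384e-03]), 'effort': array([ 2.14551161e-03, -4.04576290e+01, -2.37231785e+01,  7.05652032e-02,
        3.47267557e-02, -1.36421695e-04]), 'position': array([ 259.57889747, -512.38643869,  164.75562263]), 'tool_rot': array([ 1.96080488,  0.47002703, -1.96121109]), 'wrist_force': array([ 0.80421626, -0.14912722,  0.13139248]), 'wrist_torque': array([ 0.04445534, -0.02872007, -0.00707165]), 'gripper_width': 0.9986434672884396}
scene {'intrinsics': array([[491.37001487,   0.        , 254.15239624],
       [  0.        , 491.37001487, 191.21284161],
       [  0.        ,   0.        ,   1.        ]]), 'k1': -0.15205097315048238, 'rvec': array([ 2.15150979,  1.2931364 , -0.44864593]), 'tvec': array([-281.14301968, -308.82202118, 1497.6838829 ])}
side {'intrinsics': array([[465.51720174,   0.        , 248.25549675],
       [  0.        , 465.51720174, 189.52339529],
       [  0.        ,   0.        ,   1.        ]]), 'k1': -0.18464493439621016, 'rvec': array([ 0.15414399, -2.67447163,  1.49024258]), 'tvec': array([ 585.61230977,   69.33462343, 1454.98116224])}
wrist {'intrinsics': array([[286.55231533,   0.        , 257.49798579],
       [  0.        , 286.55231533, 190.20692816],
       [  0.        ,   0.        ,   1.        ]]), 'k1': 0.0028064892990834595, 'hand_eye': array([[-8.13404378e-04, -2.76733972e-01,  9.60946225e-01,
        -2.18774079e+02],
       [ 9.99999481e-01,  3.64967889e-04,  9.51565182e-04,
        -5.04772217e-01],
       [-6.14044928e-04,  9.60946500e-01,  2.76733532e-01,
        -8.03588606e+01],
       [ 0.00000000e+00,  0.00000000e+00,  0.00000000e+00,
         1.00000000e+00]])}
```

View pics/scene0.png

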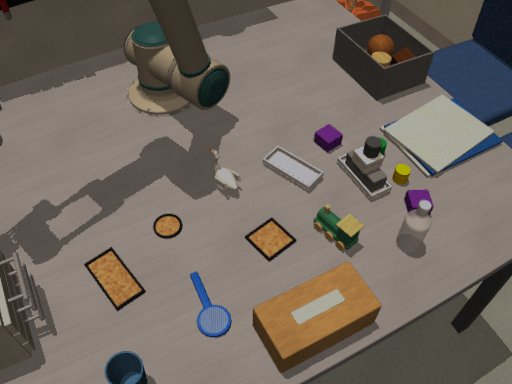

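View pics/side0.png

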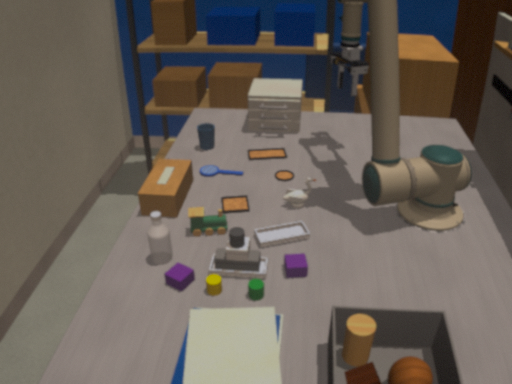

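View pics/wrist0.png

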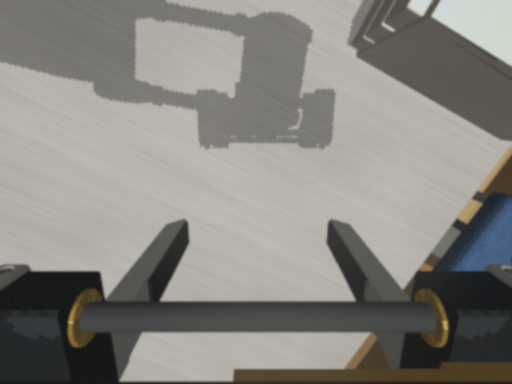

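```bash
cat > h.py <<'E'
import numpy as np, cv2
from workcell import *
from scipy.spatial.transform import Rotation as R
def pose(s):
    T=np.eye(4); T[:3,:3]=R.from_rotvec(s["tool_rot"]).as_matrix(); T[:3,3]=s["position"]; return T
def cam(n,s=None):
    c=camera_info(n)
    if n=="wrist":
        M=np.linalg.inv(pose(s)@c["hand_eye"])
    else:
        M=np.eye(4); M[:3,:3]=R.from_rotvec(c["rvec"]).as_matrix(); M[:3,3]=c["tvec"]
    return c["intrinsics"],c["k1"],M
def proj(C,P):
    K,k,M=C; P=np.atleast_2d(P).astype(float)
    return cv2.projectPoints(P,cv2.Rodrigues(M[:3,:3])[0],M[:3,3],K,np.array([k,0,0,0.]))[0][:,0]
def onz(C,uv,z):
    K,k,M=C; uv=np.atleast_2d(uv).astype(float)
    n=cv2.undistortPoints(uv[:,None],K,np.array([k,0,0,0.]))[:,0]
    d=np.c_[n,np.ones(len(n))]@M[:3,:3]; o=-M[:3,:3].T@M[:3,3]
    return (o+d*((z-o[2])/d[:,2])[:,None])
E
python3 - <<'E'
from h import *
names="round_tin square_case long_case kit_tray round_holder square_holder long_holder swan locomotive".split()
for c in ("scene","side"):
    capture(c)
    for n in names:
        print(c,n,[(round(d["score"],2),np.round(d["location"]).astype(int).tolist()) for d in place_of(n,c) if d["score"]>.2])
print(sense()["clock"])
E
```

```text
scene round_tin [(0.76, [573, 341, 92]), (0.53, [621, 415, -1]), (0.44, [516, 423, 3])]
scene square_case [(0.89, [572, 333, 54]), (0.85, [718, 398, -4]), (0.7, [424, 324, 0])]
scene long_case [(0.69, [488, -176, -2]), (0.56, [578, 335, 9])]
scene kit_tray [(0.71, [575, 330, -4])]
scene round_holder [(0.98, [486, -175, 1])]
scene square_holder [(0.83, [633, 22, 1])]
scene long_holder [(0.75, [559, -338, 1]), (0.52, [579, 334, 11])]
scene swan [(0.74, [430, 4, -2])]
scene locomotive [(0.6, [689, 169, 1])]
side round_tin [(0.69, [569, 334, 60]), (0.6, [576, 337, 94]), (0.6, [519, 423, 0]), (0.59, [623, 420, -1]), (0.46, [480, -178, 2])]
side square_case [(0.88, [720, 399, 0]), (0.78, [569, 330, 56]), (0.64, [424, 326, 0])]
side long_case [(0.96, [578, 334, 16])]
side kit_tray [(0.94, [570, 331, -3]), (0.73, [483, -174, -1])]
side round_holder [(0.55, [482, -177, 2]), (0.29, [578, 336, 95])]
side square_holder [(0.97, [630, 25, 2])]
side long_holder [(0.58, [557, -337, 0])]
side swan [(0.9, [429, 4, 2])]
side locomotive [(0.8, [691, 168, 0])]
1.15
```

The scene picture shows:
- The pile, with the dark tin on white, grey and tray, at (370,160).
- The lower tray at (293,167), the swan at (227,175) and the locomotive at (337,226).
- The holders: round (168,226), square (271,238) and long (114,278).
- Tin candidates: dark tin at (373,147) on the pile, green (380,146), yellow (402,173).
- Square case candidates: white in the pile at (368,160), purple at (328,137) and (419,202).

I choose the dark tin and the white case in the pile, and will check them in a close crop.

Run:
```python
from h import *
a=cv2.imread("pics/scene0.png");b=cv2.imread("pics/side0.png")
c1=cv2.resize(a[110:210,250:410],None,fx=5,fy=5,interpolation=cv2.INTER_CUBIC)
c2=cv2.resize(b[210:310,180:340],None,fx=5,fy=5,interpolation=cv2.INTER_CUBIC)
cv2.imwrite("pics/c1.png",c1);cv2.imwrite("pics/c2.png",c2)
s=sense();print(np.round(pose(s),3))
```

```text
[[ 0.00000e+00  4.52000e-01 -8.92000e-01  2.59813e+02]
 [-0.00000e+00 -8.92000e-01 -4.52000e-01 -5.13016e+02]
 [-1.00000e+00  0.00000e+00  0.00000e+00  1.65609e+02]
 [ 0.00000e+00  0.00000e+00  0.00000e+00  1.00000e+00]]
```

View pics/c1.png

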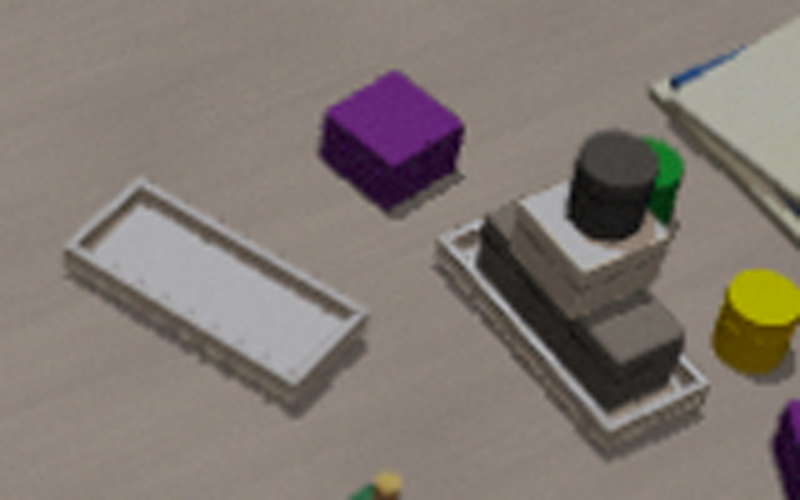

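View pics/c2.png

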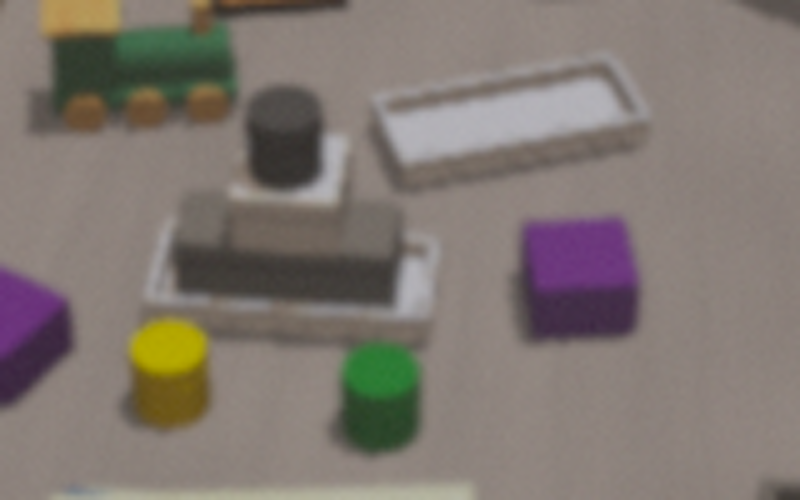

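Run:
```python
from h import *
C=cam("scene"); S=cam("side")
def s(c,o,pts,z):
    P=onz(c,np.array(pts)/5+np.array(o)-0.4,z)[:,:2]; return P
def rep(n,P):
    P=np.array(P); print(n,np.round(P,1).tolist(),"mean",P.mean(0).round(1), [ (round(float(np.hypot(*(P[(i+1)%len(P)]-P[i]))),1), round(float(np.degrees(np.arctan2(*(P[(i+1)%len(P)]-P[i])[::-1]))),1)) for i in range(len(P))])
rep("lower sc",s(C,(250,110),[(140,180),(368,318),(297,388),(66,250)],24))
rep("lower si",s(S,(180,210),[(375,97),(608,57),(648,117),(400,168)],24))
rep("kit sc",s(C,(250,110),[(436,240),(610,430),(708,385)],24))
rep("kit si",s(S,(180,210),[(147,305),(432,320),(437,235)],24))
rep("tintop sc",s(C,(250,110),[(618,160)],133))
rep("tintop si",s(S,(180,210),[(285,108)],133))
rep("sq top sc",s(C,(250,110),[(515,200),(583,275),(672,230)],93))
rep("sq top si",s(S,(180,210),[(230,195),(343,205),(350,137)],93))
for n in ("square_holder","long_holder","round_holder"):
  for c,CC in (("scene",C),("side",S)):
    capture(c); m=masks_of(n,c)
    for d in m[:1]:
      g=d["region"].astype(np.uint8); k=cv2.findContours(g,0,1)[0]; k=max(k,key=cv2.contourArea)[:,0]
      P=onz(CC,k,6)[:,:2].astype(np.float32); print(n,c,round(d["score"],2),cv2.minAreaRect(P))
```

```text
lower sc [[389.3, 181.5], [529.4, 236.0], [552.1, 178.4], [415.9, 121.3]] mean [471.7 179.3] [(150.4, 21.3), (61.9, -68.5), (147.6, -157.3), (65.8, 113.9)]
lower si [[548.7, 179.5], [414.9, 126.2], [390.1, 183.4], [527.3, 244.3]] mean [470.2 183.3] [(144.1, -158.3), (62.4, 113.4), (150.0, 23.9), (68.2, -71.7)]
kit sc [[500.0, 298.7], [648.1, 303.0], [648.0, 365.9]] mean [598.7 322.6] [(148.1, 1.7), (62.9, 90.0), (162.6, -155.6)]
kit si [[646.1, 372.4], [497.7, 368.0], [501.4, 300.1]] mean [548.4 346.8] [(148.5, -178.3), (68.1, -86.9), (161.8, 26.6)]
tintop sc [[574.9, 336.8]] mean [574.9 336.8] [(0.0, 0.0)]
tintop si [[574.8, 339.3]] mean [574.8 339.3] [(0.0, 0.0)]
sq top sc [[545.0, 304.2], [602.1, 304.3], [598.3, 362.7]] mean [581.8 323.7] [(57.1, 0.0), (58.6, 93.8), (79.1, -132.3)]
sq top si [[600.8, 361.9], [543.1, 363.8], [546.5, 308.0]] mean [563.5 344.5] [(57.7, 178.1), (55.9, -86.6), (76.6, 44.8)]
square_holder scene 0.69 ((631.1106567382812, 23.05484390258789), (91.07095336914062, 92.13534545898438), 12.528457641601562)
square_holder side 0.95 ((629.9189453125, 25.441783905029297), (85.8065414428711, 98.02256774902344), 12.370978355407715)
long_holder scene 0.64 ((558.7553100585938, -338.2432556152344), (155.4498291015625, 77.63621520996094), 12.821128845214844)
long_holder side 0.71 ((559.2608032226562, -336.18572998046875), (147.0332489013672, 89.33296203613281), 12.334083557128906)
round_holder scene 0.66 ((484.0210876464844, -177.97247314453125), (68.73629760742188, 64.52278900146484), 62.57964324951172)
round_holder side 0.51 ((483.8398742675781, -175.74517822265625), (71.73876190185547, 85.69591522216797), 5.508392333984375)
```

```bash
python3 -m handwheel '-6 -25 -27 0;-6 -26 -28 0;-6 -26 -28 0;-6 -26 -28 0;-6 -26 -28 0;-6 -26 -28 0;-6 -26 -28 0;-6 -26 -28 0;-6 -26 -28 0;-6 -26 -28 0'; python3 -m handwheel '-6 -26 -28 0;-6 -26 -28 0;-6 -26 -28 0;-6 -26 -28 0;-6 -26 -28 0;-6 -26 -28 0;-6 -26 -28 0;-6 -26 -28 0;-6 -26 -28 0;-6 -26 -28 0'; python3 -m handwheel '-6 -26 -28 0;-6 -25 -27 0;-6 -22 -25 0;-6 -20 -22 0;0 0 0 -7;0 0 0 -7;0 0 0 -7;0 0 0 -7;0 0 0 -7;0 0 0 -7'; python3 -m handwheel '0 0 0 -7;0 0 0 -7;0 0 0 -7;0 0 0 -7;0 0 0 -7;0 0 0 -7;0 0 0 -7;0 0 0 -7;0 0 0 -7;0 0 0 -7'; python3 -m handwheel '0 0 0 -7;0 0 0 -7;0 0 0 -7;0 0 0 -7;0 0 0 -7;0 0 0 -7;0 0 0 -1;0 0 0 0;0 0 0 0;0 0 0 0'
python3 - <<'E'
from h import *
s=sense(); im=capture("wrist"); cv2.imwrite("pics/w1.png",im[:,:,::-1]); T=pose(s);print(s["clock"],T.round(3),s["qpos"].round(2)); np.save("w1.npy",T)
C=cam("wrist",s)
for n,z in (("tin",133),):
    print(proj(C,[[574.8,338,133],[573,334,24]]))
E
```

```text
clock: 2.58
position: [391.9, -154.1, 226.1]
tool_rot: [1.961, 0.467, -1.96]
wrist_force: [-0.2, -0.3, 0.7]
gripper_width: 1.004
clock: 3.42
position: [524.2, 204.6, 286.0]
tool_rot: [1.96, 0.468, -1.96]
wrist_force: [1.2, -0.1, -0.2]
gripper_width: 1.001
clock: 4.25
position: [573.0, 331.7, 309.3]
tool_rot: [1.471, 1.015, -1.471]
wrist_force: [-0.4, 0.2, -0.7]
gripper_width: 0.998
clock: 5.08
position: [573.0, 331.7, 309.4]
tool_rot: [0.557, 1.498, -0.557]
wrist_force: [-0.2, -0.1, -0.2]
gripper_width: 1.004
clock: 5.92
position: [573.0, 331.6, 309.5]
tool_rot: [-0.024, 1.571, 0.024]
wrist_force: [0.3, 0.7, -0.1]
gripper_width: 0.998
5.9167 [[-0.00000e+00 -3.10000e-02  1.00000e+00  5.72952e+02]
 [-0.00000e+00  1.00000e+00  3.10000e-02  3.31643e+02]
 [-1.00000e+00 -0.00000e+00 -0.00000e+00  3.09468e+02]
 [ 0.00000e+00  0.00000e+00  0.00000e+00  1.00000e+00]] [ 0.42  0.38  1.01 -0.    1.76 -1.18]
[[261.94894686 169.25890269]
 [258.85106552 155.41333121]]
```

View pics/w1.png

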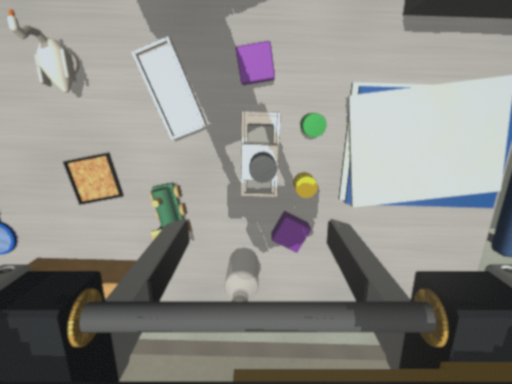

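The wrist view shows the dark tin on the white case at (263,166), the lower tray around (170,88), the green and yellow tins at (314,125) and (306,185), and the purple cases at (255,62) and (291,232).

Run:
```python
from h import *
a=cv2.imread("pics/w1.png")
c1=cv2.resize(a[100:205,215:335],None,fx=5,fy=5,interpolation=cv2.INTER_CUBIC)
c2=cv2.resize(a[30:210,55:215],None,fx=3.3333,fy=3.33333,interpolation=cv2.INTER_CUBIC)
cv2.imwrite("pics/c3.png",c1);cv2.imwrite("pics/c4.png",c2)
```

```text
(no output)
```

View pics/c3.png

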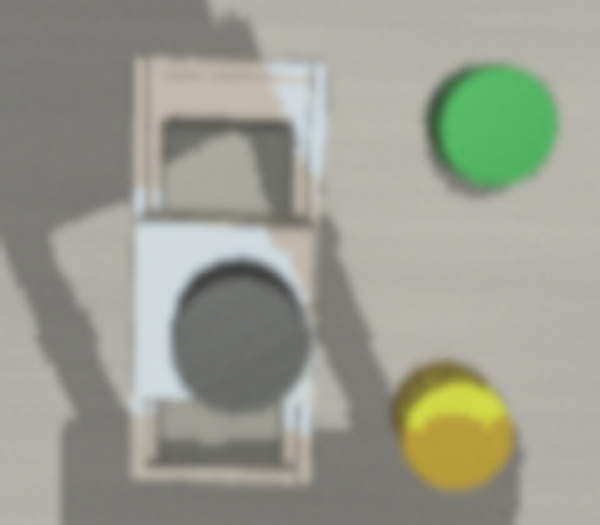

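View pics/c4.png

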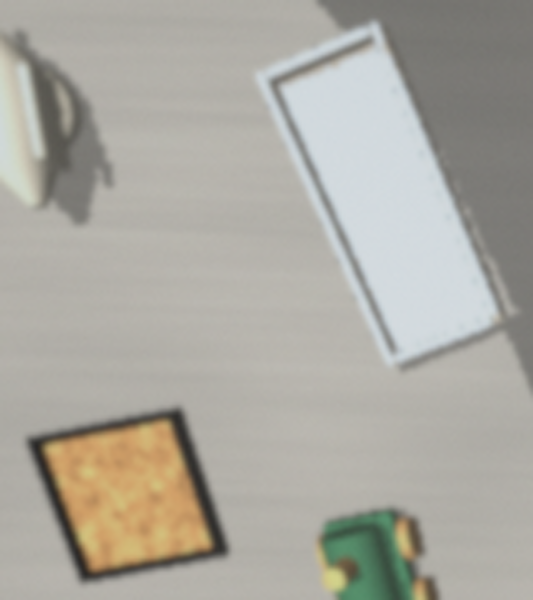

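Run:
```python
from h import *
T=np.load("w1.npy"); c=camera_info("wrist"); C=(c["intrinsics"],c["k1"],np.linalg.inv(T@c["hand_eye"]))
def rep(n,pts,z,f,o):
    P=onz(C,np.array(pts)/f+np.array(o)-.4,z)[:,:2]; k=len(P)
    print(n,P.round(1).tolist(),"mean",P.mean(0).round(1),[(round(float(np.hypot(*(P[(i+1)%k]-P[i]))),1),round(float(np.degrees(np.arctan2(*(P[(i+1)%k]-P[i])[::-1]))),1)) for i in range(k)])
a=(5,(215,100)); b=(10/3,(55,30))
rep("kit",[(136,58),(327,66),(310,484),(131,478)],24,*a)
rep("sq",[(137,218),(317,222),(312,400),(133,398)],93,*a)
rep("long",[(163,120),(292,124),(285,443),(157,440)],55,*a)
rep("tin",[(240,343)],133,*a)
rep("lower",[(258,75),(377,22),(516,315),(397,365)],24,*b)
rep("sqh",[(28,440),(180,408),(228,550),(82,580)],8,*b)
```

```text
kit [[498.5, 302.6], [499.1, 367.5], [647.9, 369.2], [647.7, 303.2]] mean [573.3 335.6] [(64.9, 89.5), (148.8, 0.6), (66.0, -90.2), (149.1, -179.8)]
sq [[544.1, 307.3], [543.6, 361.7], [599.0, 363.0], [600.1, 307.0]] mean [571.7 334.8] [(54.4, 90.5), (55.4, 1.3), (56.0, -88.8), (56.0, 179.7)]
long [[517.1, 313.3], [517.0, 354.9], [623.8, 357.4], [624.1, 313.5]] mean [570.5 334.8] [(41.6, 90.1), (106.8, 1.4), (43.9, -89.6), (107.1, -179.9)]
tin [[573.3, 338.9]] mean [573.3 338.9] [(0.0, 0.0)]
lower [[412.7, 124.8], [387.8, 183.4], [521.6, 247.4], [549.1, 184.8]] mean [467.8 185.1] [(63.7, 113.0), (148.3, 25.5), (68.3, -66.3), (149.1, -156.3)]
sqh [[598.4, -24.8], [578.0, 60.8], [658.5, 78.9], [679.2, -6.6]] mean [628.5  27.1] [(87.9, 103.4), (82.5, 12.7), (88.0, -76.4), (82.8, -167.3)]
```

```bash
python3 -m handwheel '30 1 1 0;40 1 0 0;40 1 0 0;30 1 0 0;25 1 0 0;20 1 0 0;13 1 0 0;8 0 0 0;5 0 0 0;0 0 0 0'; python3 -m handwheel '0 0 0 0;0 0 0 0;0 0 0 0;0 0 0 0;0 0 0 0;0 0 0 0;0 0 0 0;0 0 0 0;0 0 0 0;0 0 0 0' 0 25
python3 - <<'E'
from h import *
s=sense(); im=capture("wrist"); cv2.imwrite("pics/w2.png",im[:,:,::-1])
E
```

```text
clock: 6.8
position: [573.5, 338.4, 97.8]
tool_rot: [-0.026, 1.572, 0.025]
wrist_force: [-0.9, -0.8, 0.4]
gripper_width: 1.0
clock: 7.63
position: [573.7, 338.7, 98.5]
tool_rot: [-0.026, 1.571, 0.025]
wrist_force: [-0.7, 0.5, 0.2]
gripper_width: 0.328
```

View pics/w2.png

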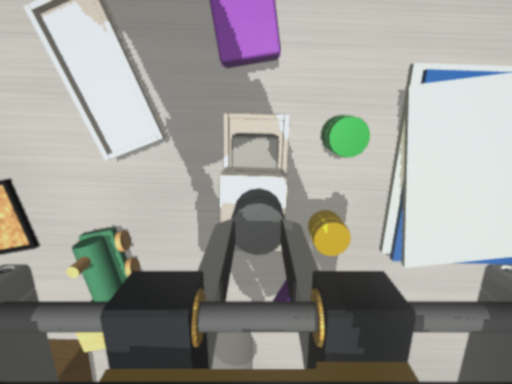

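```bash
python3 -m handwheel '0 0 0 0;0 0 0 0;0 0 0 0;0 0 0 0;0 0 0 0;-1 0 0 0;-2 0 0 0;-4 0 0 0;-8 0 0 0;-10 0 0 0'
python3 - <<'E'
from h import *
s=sense(); im=capture("wrist"); cv2.imwrite("pics/w3.png",cv2.resize(im[100:330,160:380,::-1],None,fx=2.5,fy=2.5))
im=capture("side"); cv2.imwrite("pics/s3.png",cv2.resize(im[200:310,180:340,::-1],None,fx=5,fy=5))
E
```

```text
clock: 8.52
position: [573.5, 338.5, 123.9]
tool_rot: [-0.026, 1.571, 0.025]
wrist_force: [-0.1, 0.2, -0.1]
gripper_width: 0.007
```

View pics/w3.png

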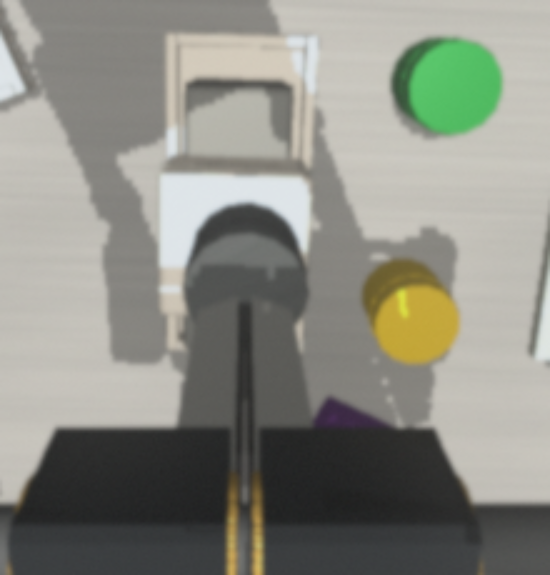

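View pics/s3.png

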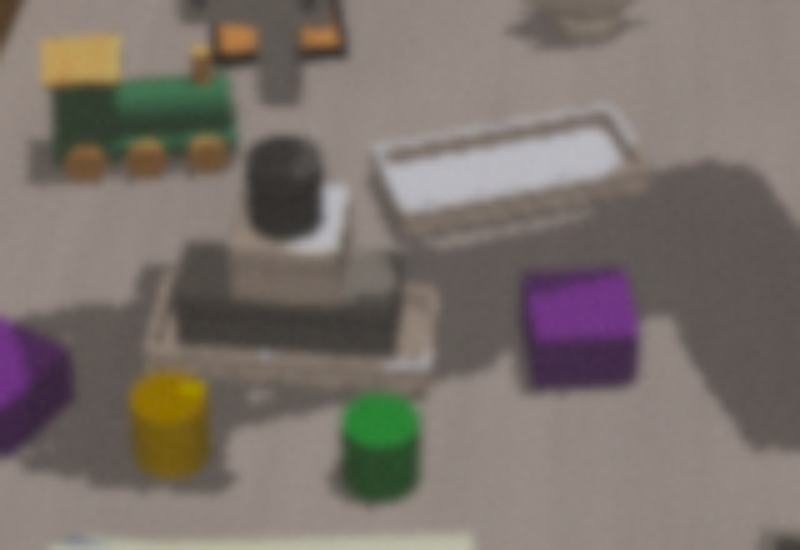

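Run:
```python
from h import *
s=sense(); print(s["position"].round(1),s["gripper_width"])
for n in("scene","side"):
  C=cam(n); print(n,proj(C,[s["position"],s["position"]+[0,0,40],[573.5,338.5,133],[259.8,-513,165.6]]).round(1).tolist())
  im=capture(n); cv2.imwrite(f"pics/{n}4.png",im[:,:,::-1])
a=cv2.imread("pics/side4.png"); cv2.imwrite("pics/c5.png",cv2.resize(a[100:310,120:360],None,fx=2.8,fy=2.8))
a=cv2.imread("pics/scene4.png"); cv2.imwrite("pics/c6.png",cv2.resize(a[20:230,250:490],None,fx=2.8,fy=2.8))
```

```text
[575.3 339.4 126.3] 0.0031574272822479633
scene [[373.6, 143.3], [376.9, 131.4], [373.4, 141.0], [-11.9, 168.7]]
side [[236.5, 233.4], [236.0, 220.4], [237.2, 231.0], [345.6, 101.1]]
```

View pics/c5.png

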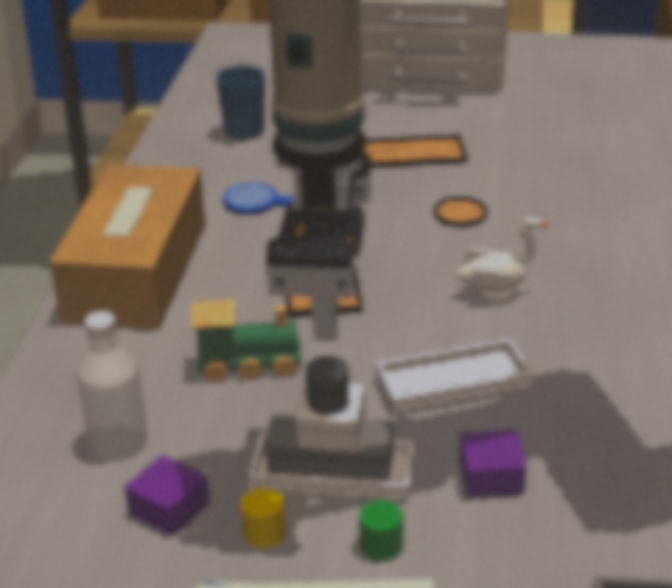

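View pics/c6.png

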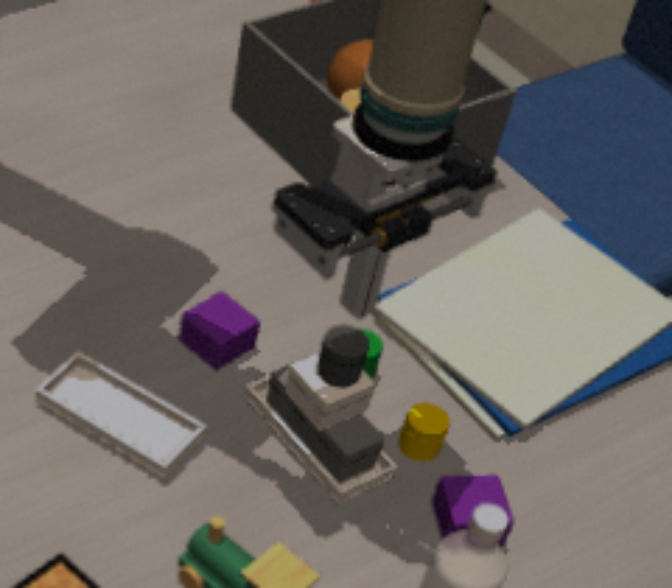

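All three cameras put the fingertips about 40 mm above the reported TCP: side view tip at (236,220) against a projected (236,233). The fingers closed in the air over the tin, and nothing was touched. From here I take tip z = reported z + 40.

```bash
python3 -m handwheel '0 0 0 0;0 0 0 0;0 0 0 0;0 0 0 0;0 0 0 0;0 0 0 0;0 0 0 0;0 0 0 0;0 0 0 0;0 0 0 0' 1 25;  python3 -m handwheel '10 0 0 0;15 0 0 0;15 0 0 0;10 0 0 0;8 0 0 0;5 0 0 0;2 0 0 0;0 0 0 0;0 0 0 0;0 0 0 0'
python3 - <<'E'
from h import *
s=sense(); im=capture("wrist"); cv2.imwrite("pics/w5.png",im[:,:,::-1])
im=capture("side"); cv2.imwrite("pics/s5.png",cv2.resize(im[200:310,160:320,::-1],None,fx=4,fy=4))
E
```

```text
clock: 9.55
position: [573.8, 338.7, 123.6]
tool_rot: [-0.025, 1.571, 0.025]
wrist_force: [-0.4, 0.5, -0.7]
gripper_width: 0.678
clock: 10.38
position: [574.4, 338.9, 59.3]
tool_rot: [-0.025, 1.569, 0.026]
wrist_force: [-1.3, 0.3, 0.3]
gripper_width: 0.999
```

View pics/w5.png

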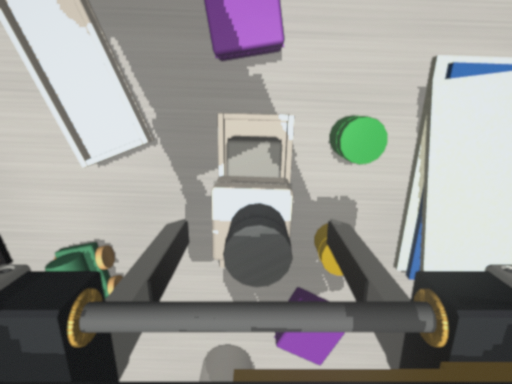

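View pics/s5.png

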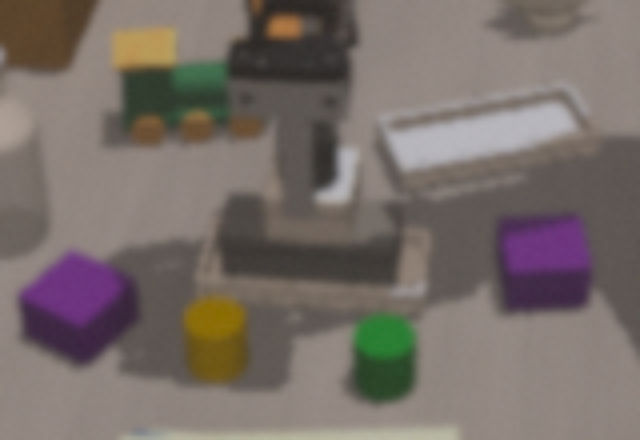

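```bash
python3 -m handwheel '0 0 0 0;0 0 0 0;0 0 0 0;0 0 0 0;0 0 0 0;0 0 0 0;0 0 0 0;0 0 0 0;0 0 0 0;0 0 0 0' 0 25;  python3 -m handwheel '0 0 0 0;0 0 0 0;-2 0 0 0;-5 0 0 0;-10 0 0 0;-20 0 0 0;-20 0 0 0;-20 0 0 0;-10 0 0 0;0 0 0 0'
python3 - <<'E'
from h import *
s=sense(); im=capture("side"); cv2.imwrite("pics/s6.png",cv2.resize(im[200:310,160:320,::-1],None,fx=4,fy=4))
E
```

```text
clock: 11.32
position: [573.8, 338.7, 58.5]
tool_rot: [-0.026, 1.571, 0.025]
wrist_force: [-0.1, 0.2, -0.4]
gripper_width: 0.421
clock: 12.15
position: [575.7, 339.5, 149.3]
tool_rot: [-0.023, 1.565, 0.027]
wrist_force: [0.0, 0.3, -0.5]
gripper_width: 0.421
```

View pics/s6.png

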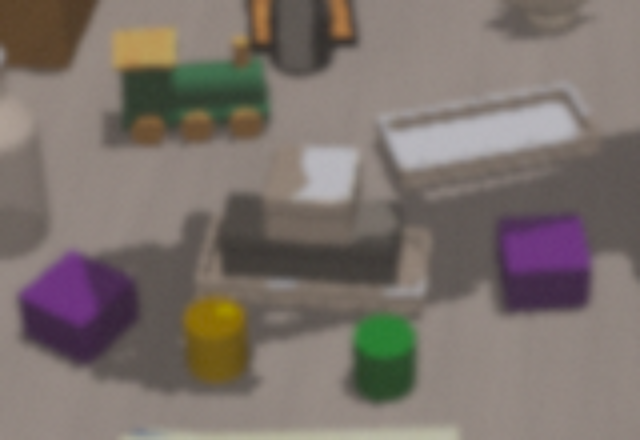

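```bash
python3 -m handwheel '0 -15 -3 0;0 -30 -6 0;0 -37 -8 0;0 -37 -8 0;0 -37 -8 0;0 -37 -8 0;0 -37 -8 0;0 -37 -8 0;0 -37 -8 0;0 -37 -8 0';  python3 -m handwheel '0 -37 -8 0;0 -37 -8 0;0 -37 -8 0;0 -30 -6 0;0 -20 -4 0;0 -10 -2 0;0 -3 0 0;0 0 0 0;0 0 0 0;0 0 0 0'
python3 - <<'E'
from h import *
s=sense(); im=capture("wrist"); cv2.imwrite("pics/w7.png",im[:,:,::-1]);T=pose(s);np.save("w7.npy",T);print(s["clock"],T.round(3))
C=cam("wrist",s); print(proj(C,[[484,-177,8]]))
E
```

```text
clock: 13.03
position: [509.0, -6.8, 144.0]
tool_rot: [-0.026, 1.574, 0.025]
wrist_force: [1.0, 0.1, -1.1]
gripper_width: 0.423
clock: 13.87
position: [481.4, -178.2, 145.3]
tool_rot: [-0.026, 1.571, 0.027]
wrist_force: [0.7, -0.1, -0.6]
gripper_width: 0.425
13.8667 [[-0.00000e+00 -3.40000e-02  9.99000e-01  4.81433e+02]
 [ 1.00000e-03  9.99000e-01  3.40000e-02 -1.78192e+02]
 [-1.00000e+00  1.00000e-03 -0.00000e+00  1.45342e+02]
 [ 0.00000e+00  0.00000e+00  0.00000e+00  1.00000e+00]]
[[258.20854419 176.08796478]]
```

View pics/w7.png

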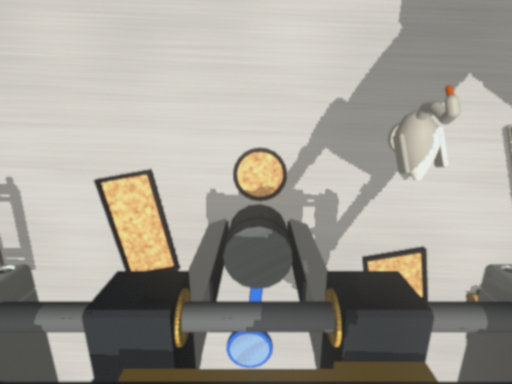

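Run:
```python
from h import *
T=np.load("w7.npy"); c=camera_info("wrist"); C=(c["intrinsics"],c["k1"],np.linalg.inv(T@c["hand_eye"]))
im=cv2.imread("pics/w7.png")
print(onz(C,[(260,174)],8).round(1), onz(C,[(97,181),(151,171),(178,266)],8).round(1))
cv2.imwrite("pics/c7.png",cv2.resize(im[135:285,85:295],None,fx=3.8,fy=3.8,interpolation=cv2.INTER_CUBIC))
```

```text
[[ 481.2 -174.8    8. ]] [[ 497.6 -383.1    8. ]
 [ 482.1 -313.1    8. ]
 [ 617.  -284.7    8. ]]
```

View pics/c7.png

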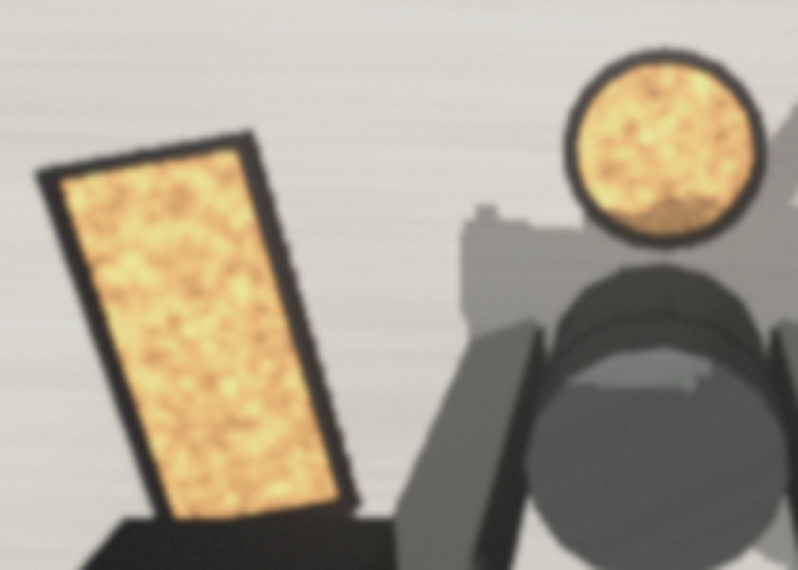

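```bash
python3 -m handwheel '10 2 2 0;30 0 0 0;35 0 0 0;30 0 0 0;25 0 0 0;15 0 0 0;10 0 0 0;8 0 0 0;4 0 0 0;0 0 0 0';  python3 -m handwheel '1 0 0 0;1 0 0 0;1 0 0 0;0 0 0 0;0 0 0 0;0 0 0 0;0 0 0 0;0 0 0 0;0 0 0 0;0 0 0 0'
python3 - <<'E'
from h import *
s=sense(); print(s["position"]);im=capture("side"); cv2.imwrite("pics/s8.png",cv2.resize(im[110:230,220:360,::-1],None,fx=5,fy=5))
im=capture("scene"); cv2.imwrite("pics/sc8.png",cv2.resize(im[170:270,110:240,::-1],None,fx=5,fy=5))
E
```

```text
clock: 14.75
position: [483.5, -177.3, -21.8]
tool_rot: [-0.026, 1.571, 0.026]
wrist_force: [-0.6, 0.3, 0.0]
gripper_width: 0.422
clock: 15.58
position: [483.5, -177.6, -24.4]
tool_rot: [-0.026, 1.571, 0.025]
wrist_force: [-0.2, -0.6, -0.8]
gripper_width: 0.426
[ 483.46980572 -177.59966915  -24.42513104]
```

View pics/s8.png

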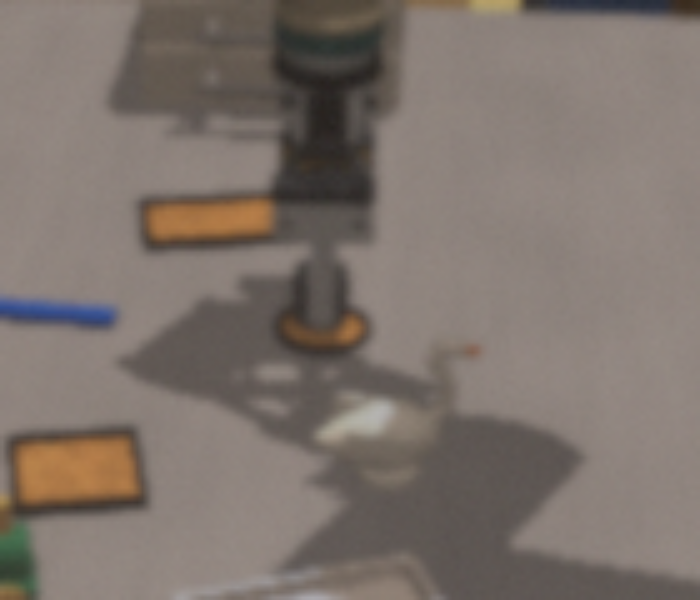

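View pics/sc8.png

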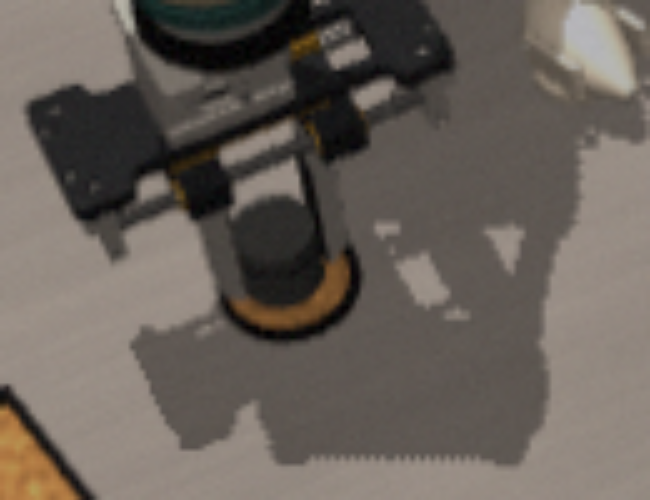

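```bash
python3 -m handwheel '1 1 0 0;1 0 0 0;1 0 0 0;1 0 0 0;1 0 0 0;0 0 0 0;0 0 0 0;0 0 0 0;0 0 0 0;0 0 0 0';python3 -m handwheel '1 0 0 0;0 0 0 0;0 0 0 0;0 0 0 0;1 0 0 0;0 0 0 0;0 0 0 0;0 0 0 0;0 0 0 0;0 0 0 0'
```

```text
clock: 16.52
position: [483.5, -176.6, -29.4]
tool_rot: [-0.026, 1.57, 0.025]
wrist_force: [-0.7, -0.3, -0.4]
gripper_width: 0.424
clock: 17.35
position: [483.4, -176.6, -31.5]
tool_rot: [-0.026, 1.571, 0.025]
wrist_force: [0.5, -0.2, -0.9]
gripper_width: 0.418
```

```bash
python3 -m handwheel '0.5 0 0 0;0 0 0 0;0 0 0 0;0 0 0 0;0.5 0 0 0;0 0 0 0;0 0 0 0;0 0 0 0;0 0 0 0;0 0 0 0'; python3 -m handwheel '0 0 0 0;0 0 0 0;0 0 0 0;0 0 0 0;0 0 0 0;0 0 0 0;-1 0 0 0;-10 0 0 0;-20 0 0 0;-30 0 0 0' 0.75
python3 - <<'E'
from h import *
s=sense(); print(s["position"]);im=capture("wrist"); cv2.imwrite("pics/w9.png",im[:,:,::-1])
im=capture("side"); cv2.imwrite("pics/s9.png",cv2.resize(im[130:230,230:360,::-1],None,fx=5,fy=5))
E
```

```text
clock: 18.18
position: [483.5, -176.6, -31.6]
tool_rot: [-0.026, 1.57, 0.025]
wrist_force: [-1.4, 1.2, 9.4]
gripper_width: 0.422
clock: 19.02
position: [481.1, -175.1, 27.3]
tool_rot: [-0.023, 1.576, 0.028]
wrist_force: [0.9, -0.6, 0.6]
gripper_width: 0.749
[ 481.10318533 -175.14802464   27.27322425]
```

View pics/w9.png

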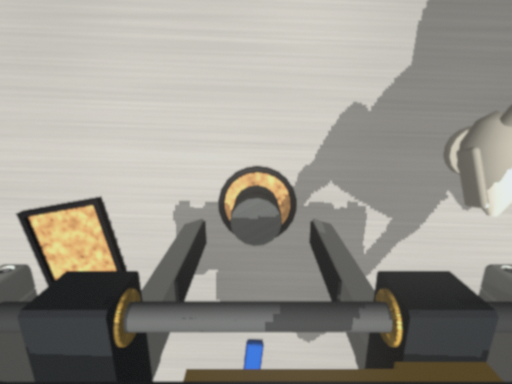

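View pics/s9.png

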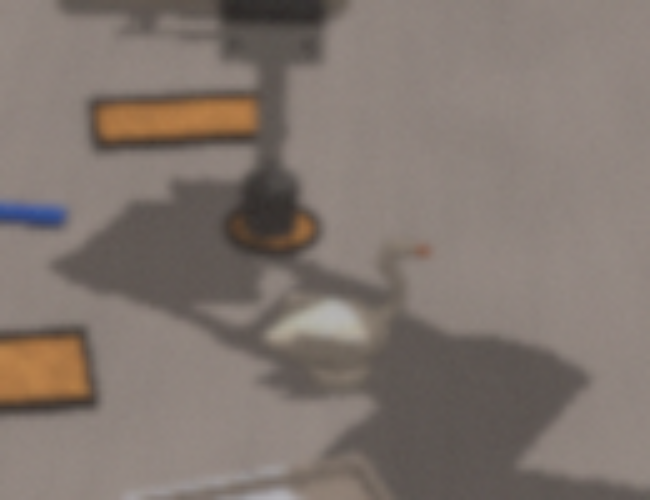

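Tin stands centred in the round holder (wrist (256,215)). Back to the pile.

```bash
python3 -m handwheel '-35 0 0 0;-30 10 2 0;-20 30 6 0;-10 36 8 0;-5 37 8 0;0 37 8 0;0 37 8 0;0 37 8 0;0 37 8 0;0 37 8 0' 1;  python3 -m handwheel '0 37 8 0;0 37 8 0;0 37 8 0;0 37 8 0;0 35 7 1;0 25 5 0;0 15 3 0;0 10 2 0;0 5 1 0;0 0 0 0'
python3 - <<'E'
from h import *
s=sense(); im=capture("wrist"); cv2.imwrite("pics/w10.png",im[:,:,::-1]);T=pose(s);np.save("w10.npy",T);print(s["clock"],T.round(3))
cv2.imwrite("pics/c10.png",cv2.resize(im[90:290,150:350,::-1],None,fx=3,fy=3,interpolation=cv2.INTER_CUBIC))
E
```

```text
clock: 19.95
position: [537.1, 125.4, 128.0]
tool_rot: [-0.026, 1.572, 0.026]
wrist_force: [-0.1, -0.0, -0.1]
gripper_width: 1.002
clock: 20.78
position: [580.6, 363.1, 127.7]
tool_rot: [-0.013, 1.572, 0.012]
wrist_force: [0.2, -0.4, 0.4]
gripper_width: 1.002
20.7833 [[-1.00000e-03 -1.60000e-02  1.00000e+00  5.80615e+02]
 [-1.00000e-03  1.00000e+00  1.60000e-02  3.63078e+02]
 [-1.00000e+00 -1.00000e-03 -1.00000e-03  1.27742e+02]
 [ 0.00000e+00  0.00000e+00  0.00000e+00  1.00000e+00]]
```

View pics/c10.png

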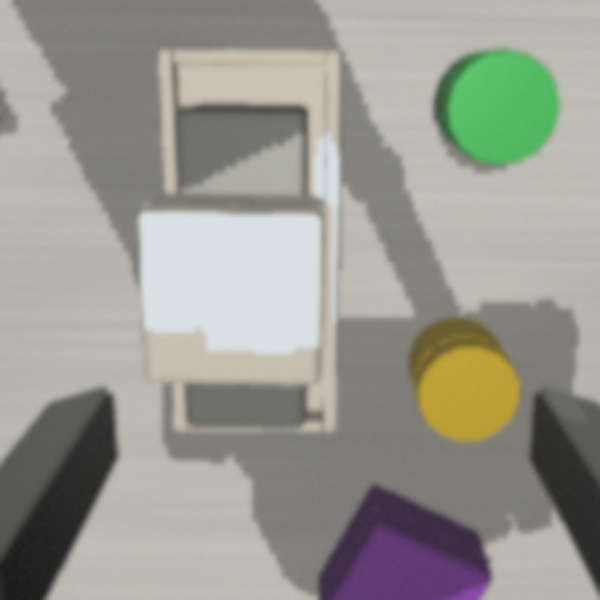

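Run:
```python
from h import *
T=np.load("w10.npy"); c=camera_info("wrist"); C=(c["intrinsics"],c["k1"],np.linalg.inv(T@c["hand_eye"]))
def rep(n,pts,z):
    P=onz(C,np.array(pts)/3+np.array((150,90))-.33,z)[:,:2]; k=len(P)
    print(n,P.round(1).tolist(),"mean",P.mean(0).round(1),[(round(float(np.hypot(*(P[(i+1)%k]-P[i]))),1),round(float(np.degrees(np.arctan2(*(P[(i+1)%k]-P[i])[::-1]))),1)) for i in range(k)])
rep("sq",[(138,212),(322,212),(320,380),(147,382)],93)
rep("kit",[(159,50),(338,52),(334,430),(173,430)],24)
rep("long",[(180,107),(307,107)],55)
```

```text
sq [[545.5, 307.3], [544.5, 362.2], [598.1, 362.4], [599.6, 307.8]] mean [571.9 334.9] [(54.8, 91.0), (53.5, 0.2), (54.6, -88.3), (54.2, -179.5)]
kit [[498.9, 302.5], [498.5, 367.0], [646.6, 368.5], [647.7, 302.8]] mean [572.9 335.2] [(64.5, 90.3), (148.1, 0.6), (65.7, -89.0), (148.8, -179.9)]
long [[517.0, 314.6], [516.3, 356.6]] mean [516.6 335.6] [(42.1, 90.9), (42.1, -89.1)]
```

```bash
python3 -m handwheel '0 -14 -5 0;15 -14 -4 0;25 0 0 0;25 0 0 0;20 0 0 0;12 0 0 0;6 0 0 0;2 0 0 0;0 0 0 0;0 0 0 0';  python3 -m handwheel '0 0 0 0;0 0 0 0;0 0 0 0;0 0 0 0;0 0 0 0;0 0 0 0;0 0 0 0;0 0 0 0;0 0 0 0;0 0 0 0' 0 30
python3 - <<'E'
from h import *
im=capture("side"); cv2.imwrite("pics/s11.png",cv2.resize(im[200:310,160:320,::-1],None,fx=4,fy=4))
E
```

```text
clock: 21.67
position: [573.3, 334.8, 24.8]
tool_rot: [-0.011, 1.569, 0.012]
wrist_force: [0.3, -0.1, 0.5]
gripper_width: 0.996
clock: 22.5
position: [572.3, 334.6, 23.6]
tool_rot: [-0.012, 1.571, 0.012]
wrist_force: [-0.3, 0.2, 0.9]
gripper_width: 0.593
```

View pics/s11.png

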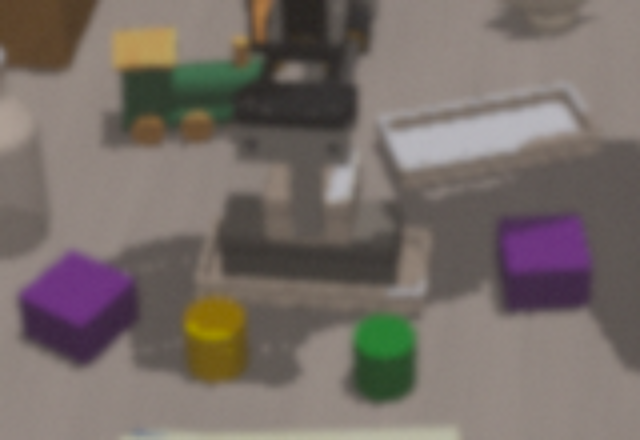

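```bash
python3 -m handwheel '0 0 0 0;-2 0 0 0;-6 0 0 0;-12 0 0 0;-20 0 0 0;-25 0 0 0;-25 0 0 0;-20 0 0 0;-10 0 0 0;0 -10 2 0';  python3 -m handwheel '0 -20 3 0;0 -35 6 0;0 -37 6 0;0 -37 6 0;0 -37 6 0;0 -37 6 0;0 -36 6 0;0 -30 5 0;0 -20 4 0;0 -12 2 0';python3 -m handwheel '0 0 0 -4;0 0 0 -4;0 0 0 -4;0 0 0 0;0 0 0 0;0 0 0 0;0 0 0 0;0 0 0 0;0 0 0 0;0 0 0 0'
python3 - <<'E'
from h import *
s=sense(); im=capture("wrist"); cv2.imwrite("pics/w12.png",im[:,:,::-1]);T=pose(s);np.save("w12.npy",T);print(s["clock"],T.round(3))
E
```

```text
clock: 23.38
position: [576.1, 326.7, 147.3]
tool_rot: [-0.01, 1.565, 0.016]
wrist_force: [0.6, 0.1, -1.0]
gripper_width: 0.594
clock: 24.22
position: [628.3, 20.7, 142.0]
tool_rot: [-0.01, 1.573, 0.009]
wrist_force: [-0.1, 0.2, -0.6]
gripper_width: 0.593
clock: 25.05
position: [629.0, 24.5, 143.6]
tool_rot: [-0.176, 1.564, 0.176]
wrist_force: [-0.2, 0.2, 0.2]
gripper_width: 0.598
25.05 [[ 0.00000e+00 -2.23000e-01  9.75000e-01  6.29025e+02]
 [-0.00000e+00  9.75000e-01  2.23000e-01  2.44740e+01]
 [-1.00000e+00 -0.00000e+00  0.00000e+00  1.43566e+02]
 [ 0.00000e+00  0.00000e+00  0.00000e+00  1.00000e+00]]
```

View pics/w12.png

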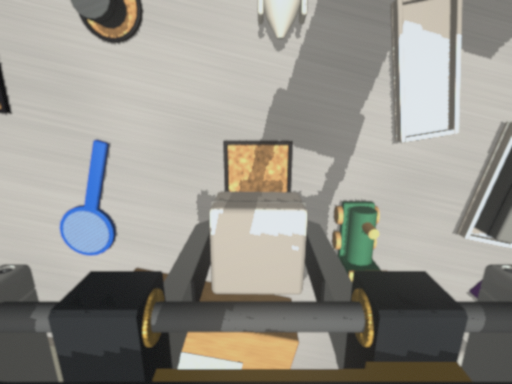

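Run:
```python
from h import *
T=np.load("w12.npy"); c=camera_info("wrist"); C=(c["intrinsics"],c["k1"],np.linalg.inv(T@c["hand_eye"]))
P=onz(C,[(223.5,141.5),(291.5,141.5)],8)[:,:2]; d=P[1]-P[0]; n=np.array([d[1],-d[0]])/np.hypot(*d)
print(P,np.degrees(np.arctan2(d[1],d[0])),np.hypot(*d),P.mean(0)+43*n)
im=cv2.imread("pics/w12.png")
cv2.imwrite("pics/c12.png",cv2.resize(im[130:310,190:330],None,fx=4,fy=3.3,interpolation=cv2.INTER_CUBIC))
```

```text
[[598.06075222 -25.24540983]
 [579.44166069  56.0686774 ]] 102.89710733741084 83.4185312175839 [630.66642241  25.00927263]
```

View pics/c12.png

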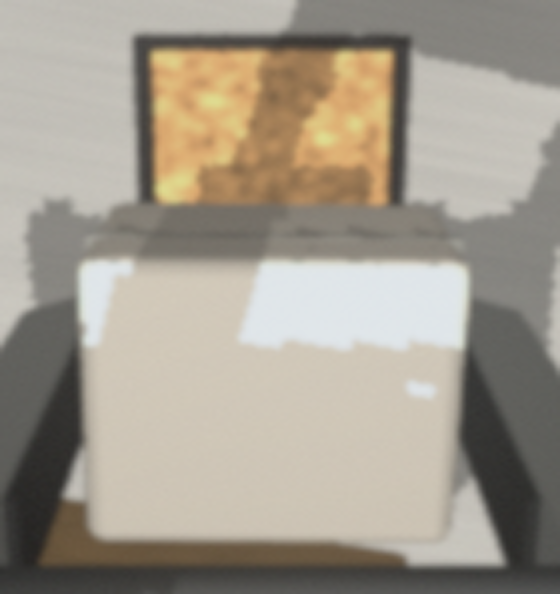

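```bash
python3 -m handwheel '10 0 1 0;30 0 0 0;35 0 0 0;30 0 0 0;25 0 0 0;15 0 0 0;10 0 0 0;6 0 0 0;4 0 0 0;0 0 0 0';  python3 -m handwheel '1 0 0 0;1 0 0 0;1 0 0 0;0 0 0 0;1 0 0 0;0 0 0 0;0 0 0 0;1 0 0 0;0 0 0 0;0 0 0 0'
```

```text
clock: 25.93
position: [630.1, 24.6, -21.7]
tool_rot: [-0.176, 1.564, 0.176]
wrist_force: [0.4, 0.5, -1.2]
gripper_width: 0.594
clock: 26.77
position: [629.9, 24.6, -26.5]
tool_rot: [-0.176, 1.564, 0.176]
wrist_force: [-0.3, 0.0, -0.4]
gripper_width: 0.595
```

```bash
python3 -m handwheel '1 0 0 0;0 0 0 0;0 0 0 0;0 0 0 0;1 0 0 0;0 0 0 0;0 0 0 0;0 0 0 0;0 0 0 0;0 0 0 0'
python3 - <<'E'
from h import *
im=capture("side"); cv2.imwrite("pics/s13.png",cv2.resize(im[150:230,170:290,::-1],None,fx=5,fy=5))
E
```

```text
clock: 27.6
position: [630.2, 24.6, -28.3]
tool_rot: [-0.176, 1.563, 0.176]
wrist_force: [0.3, -0.4, 0.7]
gripper_width: 0.596
```

View pics/s13.png

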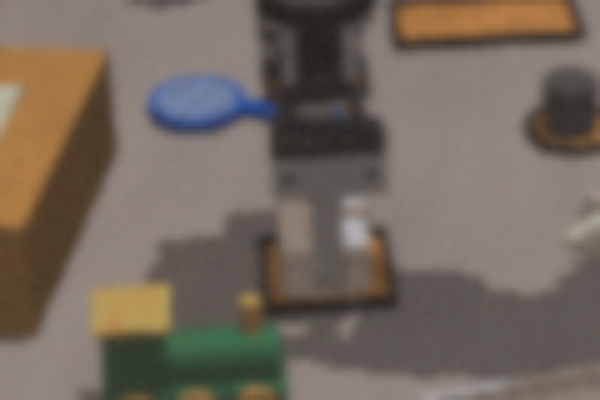

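```bash
python3 -m handwheel '1 0 0 0;0 0 0 0;0 0 0 0;0 0 0 0;0 0 0 0;0 0 0 0;0 0 0 0;0 0 0 0;0 0 0 0;0 0 0 0'; python3 -m handwheel '0 0 0 0;0 0 0 0;0 0 0 0;0 0 0 0;0 0 0 0;-1 0 0 0;-5 0 0 0;-15 0 0 0;-25 0 0 0;-35 0 0 0' 0.8
python3 - <<'E'
from h import *
s=sense();im=capture("wrist"); cv2.imwrite("pics/w14.png",im[:,:,::-1])
E
```

```text
clock: 28.48
position: [630.2, 24.5, -28.4]
tool_rot: [-0.176, 1.563, 0.176]
wrist_force: [-0.7, 0.1, 5.8]
gripper_width: 0.591
clock: 29.32
position: [627.6, 24.7, 50.1]
tool_rot: [-0.175, 1.57, 0.177]
wrist_force: [0.8, -0.1, 0.1]
gripper_width: 0.798
```

View pics/w14.png

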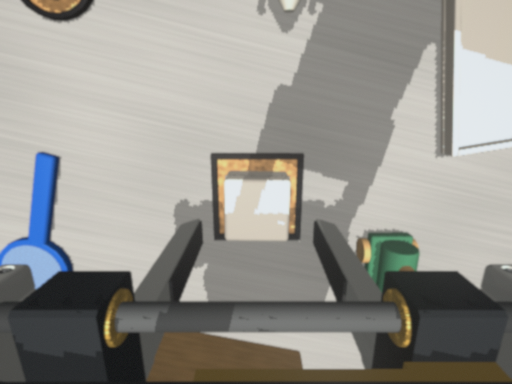

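```bash
python3 -m handwheel '-35 0 0 4;-30 0 0 4;-20 0 0 4;-10 0 0 0;0 10 -2 0;0 30 -5 0;0 37 -6 0;0 37 -6 0;0 37 -6 0;0 37 -6 0' 1;  python3 -m handwheel '0 36 -6 0;0 36 -6 0;0 25 -5 0;0 15 -3 0;0 8 -1 0;0 3 0 0;0 0 0 0;0 0 0 0;0 0 0 0;0 0 0 0'
python3 - <<'E'
from h import *
s=sense(); im=capture("wrist"); cv2.imwrite("pics/w15.png",im[:,:,::-1]);T=pose(s);np.save("w15.npy",T);print(s["clock"],T.round(3))
cv2.imwrite("pics/c15.png",cv2.resize(im[90:290,150:350,::-1],None,fx=3,fy=3,interpolation=cv2.INTER_CUBIC))
E
```

```text
clock: 30.2
position: [594.0, 214.0, 144.4]
tool_rot: [-0.013, 1.574, 0.013]
wrist_force: [0.9, 0.2, -0.1]
gripper_width: 1.001
clock: 31.03
position: [573.9, 333.4, 146.7]
tool_rot: [-0.011, 1.571, 0.01]
wrist_force: [0.4, -0.8, 0.6]
gripper_width: 1.0
31.0333 [[ 0.00000e+00 -1.30000e-02  1.00000e+00  5.73881e+02]
 [-0.00000e+00  1.00000e+00  1.30000e-02  3.33403e+02]
 [-1.00000e+00 -0.00000e+00  0.00000e+00  1.46668e+02]
 [ 0.00000e+00  0.00000e+00  0.00000e+00  1.00000e+00]]
```

View pics/c15.png

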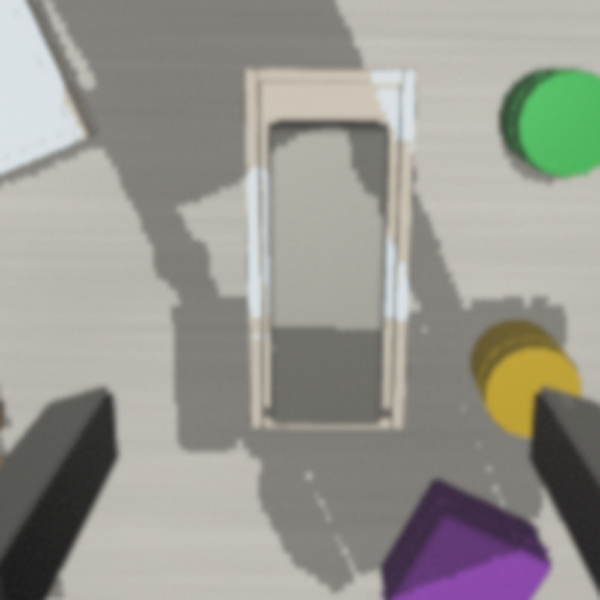

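Run:
```python
from h import *
T=np.load("w15.npy"); c=camera_info("wrist"); C=(c["intrinsics"],c["k1"],np.linalg.inv(T@c["hand_eye"]))
def rep(n,pts,z):
    P=onz(C,np.array(pts)/3+np.array((150,90))-.33,z)[:,:2]; k=len(P)
    print(n,P.round(1).tolist(),"mean",P.mean(0).round(1),[(round(float(np.hypot(*(P[(i+1)%k]-P[i]))),1),round(float(np.degrees(np.arctan2(*(P[(i+1)%k]-P[i])[::-1]))),1)) for i in range(k)])
rep("long",[(269,123),(389,123),(382,424),(270,424)],55)
rep("kit",[(246,69),(413,71),(404,428),(252,428)],24)
```

```text
long [[516.5, 313.4], [515.9, 355.9], [631.7, 357.2], [632.4, 313.3]] mean [574.1 334.9] [(42.5, 90.8), (115.9, 0.7), (43.9, -89.2), (115.9, 180.0)]
kit [[498.7, 302.7], [498.5, 366.7], [647.4, 369.2], [648.3, 303.6]] mean [573.2 335.6] [(64.0, 90.1), (148.9, 1.0), (65.6, -89.2), (149.7, -179.6)]
```

```bash
python3 -m handwheel '15 1 0 0;30 0 0 0;35 0 0 0;30 0 0 0;20 0 0 0;14 0 0 0;8 0 0 0;4 0 0 0;1 0 0 0;0 0 0 0';  python3 -m handwheel '0 0 0 0;0 0 0 0;0 0 0 0;0 0 0 0;0 0 0 0;0 0 0 0;0 0 0 0;0 0 0 0;0 0 0 0;0 0 0 0' 0 40
python3 - <<'E'
from h import *
im=capture("side"); cv2.imwrite("pics/s16.png",cv2.resize(im[200:310,160:320,::-1],None,fx=4,fy=4))
E
```

```text
clock: 31.92
position: [574.1, 335.8, -9.7]
tool_rot: [-0.011, 1.569, 0.012]
wrist_force: [0.3, -0.3, 0.4]
gripper_width: 1.001
clock: 32.75
position: [573.3, 335.6, -10.5]
tool_rot: [-0.012, 1.571, 0.012]
wrist_force: [0.9, -0.9, -0.1]
gripper_width: 0.467
```

View pics/s16.png

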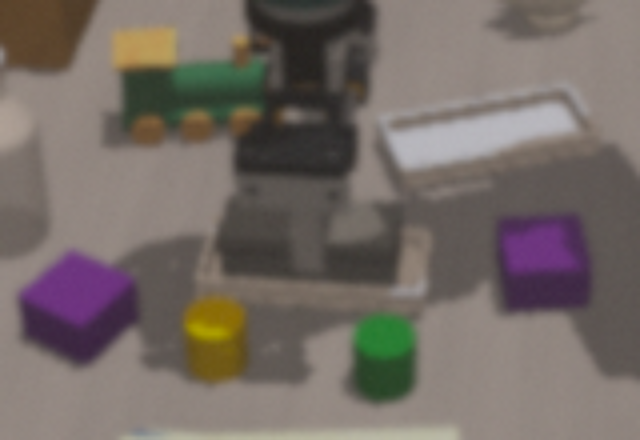

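```bash
python3 -m handwheel '0 0 0 0;-2 0 0 0;-5 0 0 0;-10 0 0 0;-15 0 0 0;-25 0 0 0;-30 0 0 0;-30 0 0 0;-20 0 0 0;-10 0 0 0'
python3 - <<'E'
from h import *
im=capture("side"); cv2.imwrite("pics/s17.png",cv2.resize(im[150:310,160:360,::-1],None,fx=3.5,fy=3.5))
E
```

```text
clock: 33.63
position: [575.1, 336.7, 141.2]
tool_rot: [-0.01, 1.565, 0.014]
wrist_force: [0.9, 0.3, -1.0]
gripper_width: 0.465
```

View pics/s17.png

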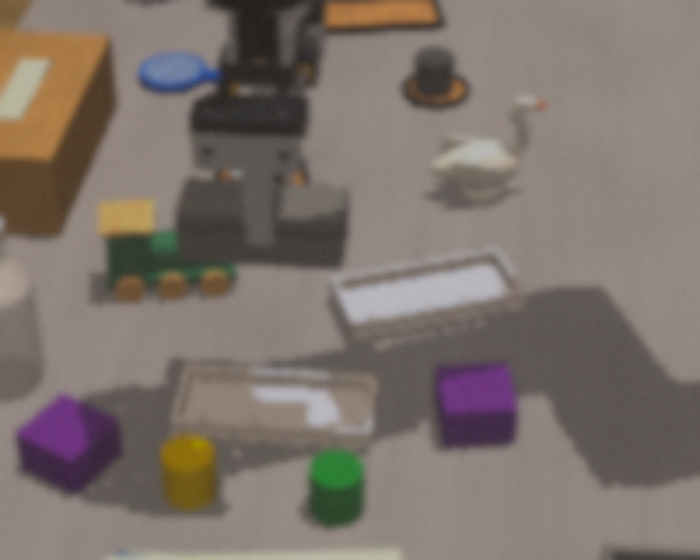

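Long case lifted clear and level; the tray stayed in place. Moving to the long holder.

```bash
python3 -m handwheel '0 -15 -1 0;0 -28 -1 0;0 -36 -1 0;0 -36 -1 0;0 -36 -1 0;0 -36 -1 0;0 -36 -1 0;0 -36 -1 0;0 -36 -1 0;0 -36 -1 0'; python3 -m handwheel '0 -36 -1 0;0 -36 -1 0;0 -36 -1 0;0 -36 -1 0;0 -36 -1 0;0 -36 -1 0;0 -36 -1 0;0 -30 -2 0;0 -20 -2 0;0 -15 -2 0';  python3 -m handwheel '0 -10 -2 0;0 -5 -1 0;0 0 0 -4;0 0 0 -4;0 0 0 -4;0 0 0 0;0 0 0 0;0 0 0 0;0 0 0 0;0 0 0 0'
python3 - <<'E'
from h import *
s=sense(); im=capture("wrist"); cv2.imwrite("pics/w18.png",im[:,:,::-1]);T=pose(s);np.save("w18.npy",T);print(s["clock"],T.round(3))
C=cam("wrist",s); print(proj(C,[[558,-337,8]]))
E
```

```text
clock: 34.52
position: [565.5, 2.2, 134.3]
tool_rot: [-0.012, 1.575, 0.012]
wrist_force: [1.1, 0.4, -1.1]
gripper_width: 0.466
clock: 35.35
position: [557.3, -314.7, 134.0]
tool_rot: [-0.009, 1.575, 0.011]
wrist_force: [-0.8, 0.3, -1.6]
gripper_width: 0.463
clock: 36.18
position: [557.3, -327.2, 136.6]
tool_rot: [-0.176, 1.564, 0.176]
wrist_force: [0.4, 0.6, -1.1]
gripper_width: 0.461
36.1833 [[-0.00000e+00 -2.22000e-01  9.75000e-01  5.57259e+02]
 [ 0.00000e+00  9.75000e-01  2.22000e-01 -3.27211e+02]
 [-1.00000e+00  0.00000e+00 -0.00000e+00  1.36575e+02]
 [ 0.00000e+00  0.00000e+00  0.00000e+00  1.00000e+00]]
[[249.53927005 174.47743695]]
```

View pics/w18.png

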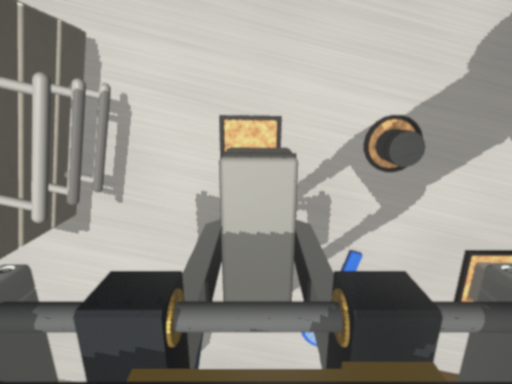

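Run:
```python
from h import *
T=np.load("w18.npy"); c=camera_info("wrist"); C=(c["intrinsics"],c["k1"],np.linalg.inv(T@c["hand_eye"]))
P=onz(C,[(219.5,115.5),(281,115.5)],8)[:,:2]; d=P[1]-P[0]; n=np.array([d[1],-d[0]])/np.hypot(*d)
print(P,np.degrees(np.arctan2(d[1],d[0])),np.hypot(*d),P.mean(0)+73*n)
for z in(0,50,100,150,200):print(z,onz(C,[(108,90),(105,190)],z)[:,:2].round().tolist())
```

```text
[[ 496.62991335 -386.62542023]
 [ 480.54117908 -316.29204207]] 102.88470445931338 72.1500620463197 [ 559.74746153 -335.18046931]
0 [[498.0, -520.0], [621.0, -514.0]]
50 [[495.0, -496.0], [601.0, -490.0]]
100 [[492.0, -471.0], [581.0, -467.0]]
150 [[489.0, -446.0], [561.0, -443.0]]
200 [[487.0, -422.0], [541.0, -419.0]]
```

```bash
python3 -m handwheel '0 -4 0 0;15 -4.5 -0.7 0;30 0 0 0;32 0 0 0;27 0 0 0;20 0 0 0;12 0 0 0;7 0 0 0;4 0 0 0;1 0 0 0';  python3 -m handwheel '1 0 0 0;1 0 0 0;1 0 0 0;0 0 0 0;1 0 0 0;0 0 0 0;0 0 0 0;1 0 0 0;0 0 0 0;0 0 0 0'
python3 - <<'E'
from h import *
im=capture("side"); cv2.imwrite("pics/s19.png",cv2.resize(im[90:200,220:340,::-1],None,fx=5,fy=5))
im=capture("scene"); cv2.imwrite("pics/sc19.png",cv2.resize(im[220:330,50:180,::-1],None,fx=5,fy=5))
E
```

```text
clock: 37.07
position: [558.9, -336.5, -11.2]
tool_rot: [-0.177, 1.563, 0.176]
wrist_force: [0.3, -1.0, -0.2]
gripper_width: 0.467
clock: 37.9
position: [558.4, -335.9, -16.5]
tool_rot: [-0.176, 1.564, 0.176]
wrist_force: [0.9, -0.3, -0.9]
gripper_width: 0.463
```

View pics/s19.png

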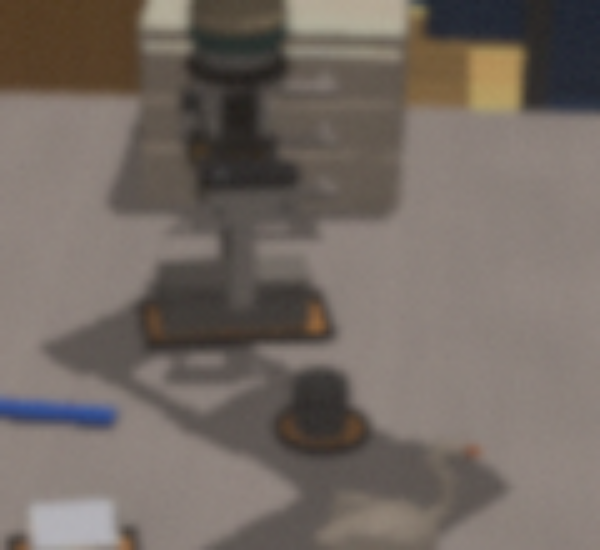

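View pics/sc19.png

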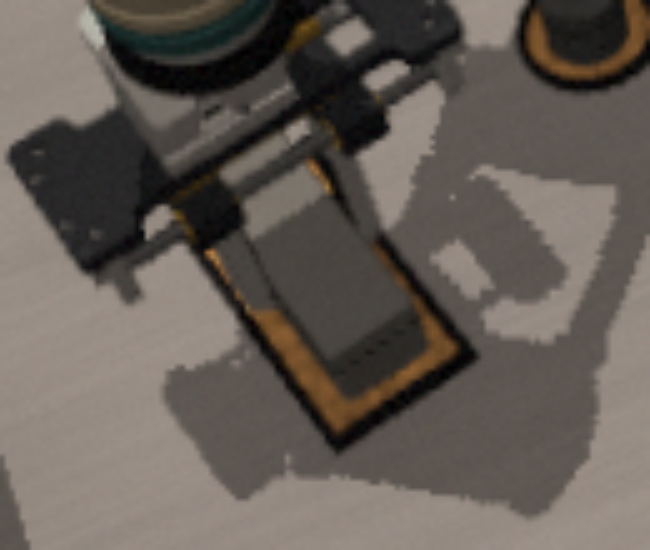

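```bash
python3 -m handwheel '1 0 0 0;0 0 0 0;0 0 0 0;0 0 0 0;1 0 0 0;0 0 0 0;0 0 0 0;0 0 0 0;0.5 0 0 0;0 0 0 0'; python3 -m handwheel '0.5 0 0 0;0 0 0 0;0 0 0 0;0 0 0 0;0 0 0 0;0 0 0 0;0 0 0 0;0 0 0 0;0 0 0 0;0 0 0 0'
```

```text
clock: 38.83
position: [558.5, -336.0, -18.5]
tool_rot: [-0.176, 1.563, 0.176]
wrist_force: [-0.2, 0.5, 2.0]
gripper_width: 0.465
clock: 39.67
position: [558.5, -336.0, -18.5]
tool_rot: [-0.177, 1.563, 0.176]
wrist_force: [-1.6, 0.7, 4.9]
gripper_width: 0.465
```

```bash
python3 -m handwheel '0 0 0 0;0 0 0 0;0 0 0 0;0 0 0 0;0 0 0 0;-1 0 0 0;-5 0 0 0;-15 0 0 0;-25 0 0 0;-35 0 0 0' 0.75;python3 -m handwheel '-35 0 0 0;-20 0 0 0;-10 0 0 0;0 0 0 4;0 0 0 4;0 0 0 4;0 10 0 0;0 20 0 0;0 25 0 0;0 30 0 0' 1
python3 - <<'E'
from h import *
s=sense(); im=capture("wrist"); cv2.imwrite("pics/w20.png",im[:,:,::-1]);print(pose(s).round(3))
im=capture("scene"); cv2.imwrite("pics/sc20.png",cv2.resize(im[200:330,50:210,::-1],None,fx=4.5,fy=4.5))
E
```

```text
clock: 40.5
position: [556.6, -334.6, 60.0]
tool_rot: [-0.173, 1.568, 0.179]
wrist_force: [-0.1, -1.1, -0.6]
gripper_width: 0.748
clock: 41.33
position: [556.5, -250.2, 125.5]
tool_rot: [-0.011, 1.572, 0.013]
wrist_force: [-0.0, 0.4, -0.1]
gripper_width: 0.998
[[-1.00000e-03 -1.50000e-02  1.00000e+00  5.56529e+02]
 [ 1.00000e-03  1.00000e+00  1.50000e-02 -2.50184e+02]
 [-1.00000e+00  1.00000e-03 -1.00000e-03  1.25520e+02]
 [ 0.00000e+00  0.00000e+00  0.00000e+00  1.00000e+00]]
```

View pics/sc20.png

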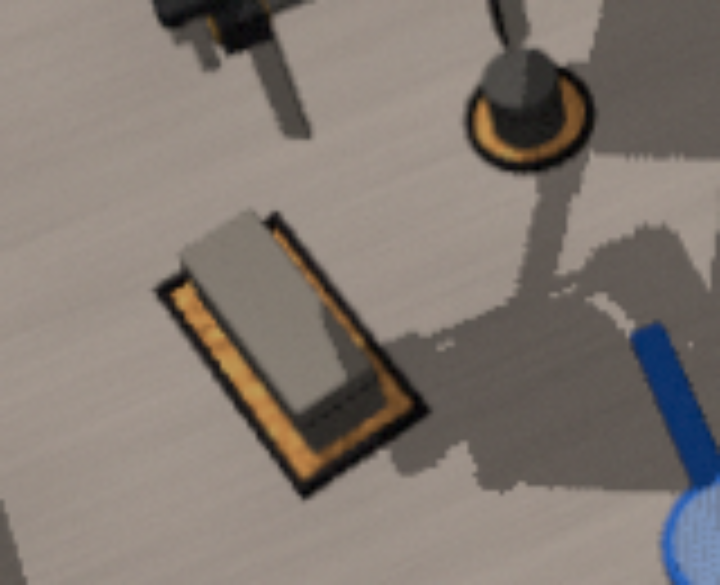

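Run:
```python
from h import *
C=cam("scene")
def rep(n,pts,z):
    P=onz(C,np.array(pts)/4.5+np.array((50,200))-.39,z)[:,:2]; k=len(P)
    print(n,P.round(1).tolist(),"mean",P.mean(0).round(1),[(round(float(np.hypot(*(P[(i+1)%k]-P[i]))),1),round(float(np.degrees(np.arctan2(*(P[(i+1)%k]-P[i])[::-1]))),1)) for i in range(k)])
rep("case",[(180,252),(250,210),(382,370),(302,420)],47)
rep("holder",[(156,291),(276,212),(428,409),(306,496)],8)
rep("tin",[(522,77)],43)
rep("rh",[(531,117)],8)
```

```text
case [[509.3, -368.3], [501.6, -329.2], [617.2, -300.6], [625.1, -343.5]] mean [ 563.3 -335.4] [(39.8, 101.1), (119.1, 13.9), (43.6, -79.5), (118.4, -167.9)]
holder [[498.0, -388.2], [480.5, -317.6], [624.1, -286.9], [641.3, -355.9]] mean [ 561.  -337.2] [(72.8, 103.9), (146.8, 12.0), (71.1, -76.0), (146.8, -167.3)]
tin [[485.1, -176.4]] mean [ 485.1 -176.4] [(0.0, 0.0)]
rh [[485.8, -176.4]] mean [ 485.8 -176.4] [(0.0, 0.0)]
```

```bash
python3 -m handwheel '0 36 2 0;0 37 2 0;0 37 2 0;0 37 2 0;0 37 2 0;0 37 2 0;0 37 2 0;0 37 2 0;0 37 2 0;0 37 2 0'; python3 -m handwheel '0 37 2 0;0 37 1 0;0 37 1 0;0 36 1 0;0 30 0 0;0 20 0 0;0 12 0 0;0 6 0 0;0 0 0 0;0 0 0 0'
python3 - <<'E'
from h import *
s=sense(); im=capture("wrist"); cv2.imwrite("pics/w21.png",im[:,:,::-1]);T=pose(s);np.save("w21.npy",T);print(s["clock"],T.round(3))
cv2.imwrite("pics/c21.png",cv2.resize(im[90:290,150:350,::-1],None,fx=3,fy=3,interpolation=cv2.INTER_CUBIC))
cv2.imwrite("pics/c21b.png",cv2.resize(im[0:180,0:150,::-1],None,fx=4,fy=3.3,interpolation=cv2.INTER_CUBIC))
E
```

```text
clock: 42.27
position: [571.1, 120.0, 126.1]
tool_rot: [-0.013, 1.571, 0.013]
wrist_force: [0.9, -0.1, 0.4]
gripper_width: 0.998
clock: 43.1
position: [573.4, 332.2, 126.2]
tool_rot: [-0.013, 1.571, 0.011]
wrist_force: [-0.1, -0.1, 0.2]
gripper_width: 0.999
43.1 [[-0.00000e+00 -1.50000e-02  1.00000e+00  5.73379e+02]
 [-1.00000e-03  1.00000e+00  1.50000e-02  3.32205e+02]
 [-1.00000e+00 -1.00000e-03 -0.00000e+00  1.26246e+02]
 [ 0.00000e+00  0.00000e+00  0.00000e+00  1.00000e+00]]
```

View pics/c21.png

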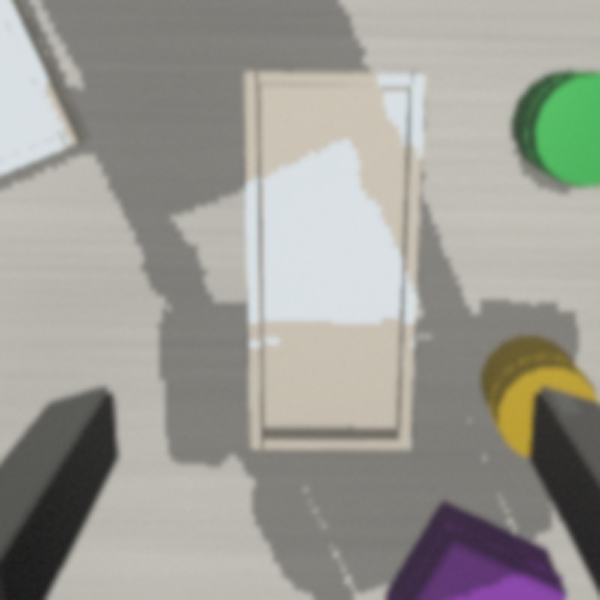

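Run:
```python
from h import *
T=np.load("w21.npy"); c=camera_info("wrist"); C=(c["intrinsics"],c["k1"],np.linalg.inv(T@c["hand_eye"]))
def rep(n,pts,z):
    P=onz(C,np.array(pts)/3+np.array((150,90))-.33,z)[:,:2]; k=len(P)
    print(n,P.round(1).tolist(),"mean",P.mean(0).round(1),[(round(float(np.hypot(*(P[(i+1)%k]-P[i]))),1),round(float(np.degrees(np.arctan2(*(P[(i+1)%k]-P[i])[::-1]))),1)) for i in range(k)])
rep("kit",[(244,71),(425,74),(411,450),(250,450)],24)
```

```text
kit [[498.5, 302.3], [498.5, 367.6], [647.2, 369.1], [648.3, 303.3]] mean [573.1 335.6] [(65.3, 90.0), (148.7, 0.6), (65.9, -89.0), (149.8, -179.6)]
```

```bash
python3 -m handwheel '15 3 0 0;30 0 0 0;35 0 0 0;30 0 0 0;20 0 0 0;14 0 0 0;8 0 0 0;4 0 0 0;1 0 0 0;0 0 0 0';  python3 -m handwheel '0 0 0 0;0 0 0 0;0 0 0 0;0 0 0 0;0 0 0 0;0 0 0 0;0 0 0 0;0 0 0 0;0 0 0 0;0 0 0 0' 0 40
python3 - <<'E'
from h import *
im=capture("side"); cv2.imwrite("pics/s22.png",cv2.resize(im[200:310,160:320,::-1],None,fx=4,fy=4))
im=capture("wrist"); cv2.imwrite("pics/w22.png",im[:,:,::-1])
E
```

```text
clock: 43.98
position: [574.2, 336.0, -29.7]
tool_rot: [-0.011, 1.57, 0.012]
wrist_force: [-0.0, 0.2, -0.6]
gripper_width: 1.001
clock: 44.82
position: [573.6, 336.2, -30.0]
tool_rot: [-0.012, 1.57, 0.012]
wrist_force: [-0.6, -0.7, 5.7]
gripper_width: 0.7
```

View pics/s22.png

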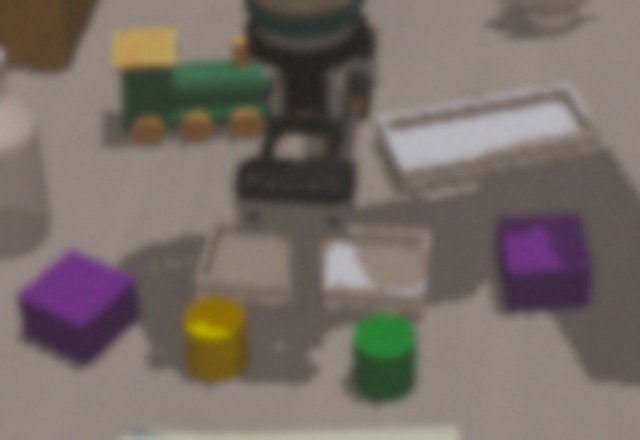

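View pics/w22.png

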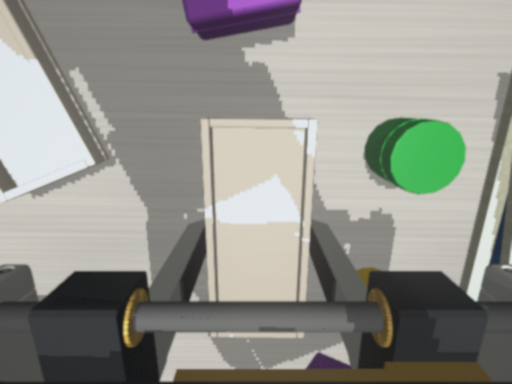

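```bash
python3 -m handwheel '0 0 0 0;-1 0 0 0;-3 0 0 0;-8 0 0 0;-15 0 0 0;-25 0 0 0;-30 0 0 0;-30 0 0 0;-20 0 0 0;-8 0 0 0'; python3 -m handwheel '0 -10 3 0;0 -20 7 0;0 -28 10 0;0 -25 8 0;0 -13 5 -4;0 0 0 -6;0 0 0 -6;0 0 0 -5;0 0 0 -1;0 0 0 0'
python3 -m handwheel '0 0 0 0;0 0 0 0;0 0 0 0;0 0 0 0;0 0 0 0;0 0 0 0;0 0 0 0;0 0 0 0;0 0 0 0;0 0 0 0'
python3 - <<'E'
from h import *
s=sense(); im=capture("wrist"); cv2.imwrite("pics/w23.png",im[:,:,::-1]);T=pose(s);np.save("w23.npy",T);print(s["clock"],T.round(4))
im=capture("side"); cv2.imwrite("pics/s23.png",im[:,:,::-1])
E
```

```text
clock: 45.75
position: [575.3, 337.5, 113.6]
tool_rot: [-0.01, 1.565, 0.014]
wrist_force: [0.5, -0.0, -1.3]
gripper_width: 0.694
clock: 46.58
position: [606.8, 239.8, 107.6]
tool_rot: [-0.312, 1.552, 0.311]
wrist_force: [0.5, 0.2, -2.4]
gripper_width: 0.696
clock: 47.42
position: [607.8, 240.8, 109.5]
tool_rot: [-0.313, 1.548, 0.313]
wrist_force: [-0.1, -0.3, -2.4]
gripper_width: 0.697
47.4167 [[ 1.000000e-04 -3.884000e-01  9.215000e-01  6.078276e+02]
 [-1.000000e-04  9.215000e-01  3.884000e-01  2.408400e+02]
 [-1.000000e+00 -1.000000e-04  0.000000e+00  1.095450e+02]
 [ 0.000000e+00  0.000000e+00  0.000000e+00  1.000000e+00]]
```

View pics/w23.png

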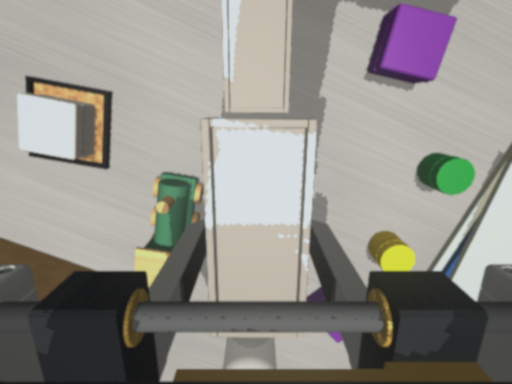

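View pics/s23.png

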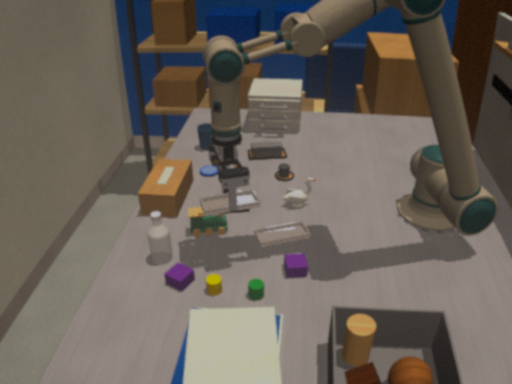

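```bash
python3 -m handwheel '-3 0 5 0;-10 0 15 0;-15 0 20 0;-10 0 15 0;-2 0 5 0;0 0 0 0;0 0 0 0;0 0 0 0;0 0 0 0;0 0 0 0'
python3 - <<'E'
from h import *
s=sense(); im=capture("wrist"); cv2.imwrite("pics/w24.png",im[:,:,::-1]);T=pose(s);np.save("w24.npy",T);print(s["clock"],T.round(4))
cv2.imwrite("pics/c24.png",cv2.resize(im[0:130,190:330,::-1],None,fx=4.5,fy=4.5,interpolation=cv2.INTER_CUBIC))
E
```

```text
clock: 48.35
position: [662.1, 263.8, 149.0]
tool_rot: [-0.313, 1.55, 0.313]
wrist_force: [-0.7, 0.4, -2.2]
gripper_width: 0.696
48.35 [[-1.500000e-03 -3.884000e-01  9.215000e-01  6.620879e+02]
 [-5.000000e-04  9.215000e-01  3.884000e-01  2.637604e+02]
 [-1.000000e+00  1.000000e-04 -1.500000e-03  1.490352e+02]
 [ 0.000000e+00  0.000000e+00  0.000000e+00  1.000000e+00]]
```

View pics/c24.png

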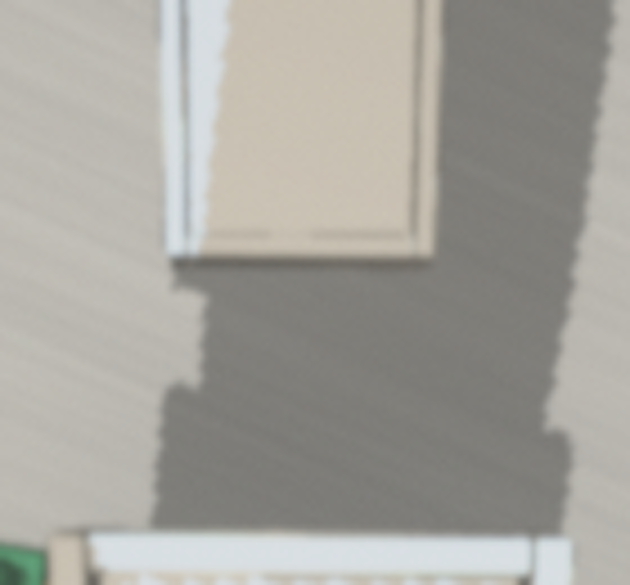

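Run:
```python
import cv2
a=cv2.imread("pics/w23.png"); cv2.imwrite("pics/c23.png",cv2.resize(a[0:145,185:335],None,fx=4,fy=4,interpolation=cv2.INTER_CUBIC))
```

```text
(no output)
```

View pics/c23.png

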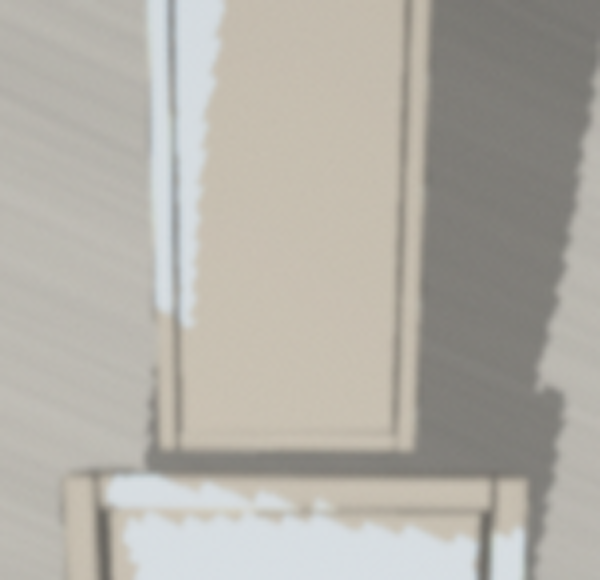

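Run:
```python
from h import *
def an(f,o,k,L,Rr,kit):
    T=np.load(f); c=camera_info("wrist"); C=(c["intrinsics"],c["k1"],np.linalg.inv(T@c["hand_eye"]))
    g=lambda p,z: onz(C,np.array(p)/k+np.array(o)-.4,z)
    def tool(P): return (P-T[:3,3])@T[:3,:3]   # tool coords
    zk=T[2,3]+30+24
    for n,p,z in (("L",L,24),("R",Rr,24),("kit",kit,zk)):
        P=g(p,z); t=tool(P)[:,1:]; d=P[1]-P[0]
        print(f,n,"world",P[:,:2].round(1).tolist(),"tool yz",t.round(1).tolist(),"yaw",round(float(np.degrees(np.arctan2(d[1],d[0]))),2))
    a=g(L,24)[:,:2];b=g(Rr,24)[:,:2]; ax=(a[0]-a[1])/np.hypot(*(a[0]-a[1]))+(b[0]-b[1])/np.hypot(*(b[0]-b[1])); ax/=np.hypot(*ax)
    print(" centre",((a[1]+b[1])/2+75*ax).round(1),"yaw",np.degrees(np.arctan2(-ax[1],-ax[0])).round(2),"tool yaw",np.degrees(np.arctan2(T[1,2],T[0,2])).round(2), T[:2,3].round(1))
an("w23.npy",(185,0),4,[(148,0),(159,450)],[(431,0),(415,450)],[(65,474),(528,478)])
an("w24.npy",(190,0),4.5,[(160,0),(167,256)],[(442,0),(434,257)],[(52,534),(572,539)])
```

```text
w23.npy L world [[457.3, 141.5], [550.2, 179.9]] tool yz [[-33.1, -177.3], [-33.7, -76.8]] yaw 22.49
w23.npy R world [[431.9, 201.9], [524.7, 240.3]] tool yz [[32.4, -177.3], [31.8, -76.8]] yaw 22.51
w23.npy kit world [[550.2, 182.6], [525.6, 242.4]] tool yz [[-31.3, -75.7], [33.3, -75.2]] yaw 112.41
 centre [468.1 181.4] yaw 22.5 tool yaw 22.86 [607.8 240.8]
w24.npy L world [[500.1, 158.9], [550.4, 180.1]] tool yz [[-33.7, -189.8], [-33.7, -135.2]] yaw 22.88
w24.npy R world [[474.6, 219.3], [525.2, 240.4]] tool yz [[31.9, -189.8], [31.6, -135.0]] yaw 22.54
w24.npy kit world [[604.6, 205.8], [580.1, 265.5]] tool yz [[-31.1, -75.6], [33.4, -75.0]] yaw 112.36
 centre [468.6 181.3] yaw 22.71 tool yaw 22.86 [662.1 263.8]
```

```bash
python3 -m handwheel '0 0 -10 0;0 0 -25 0;0 0 -35 0;0 -1 -35 0;0 0 -35 0;0 0 -30 0;0 0 -20 0;0 0 -12 0;0 0 -6 0;0 0 -2 0'; python3 -m handwheel '15 0 0 0;25 0 0 0;30 0 0 0;27 0 0 0;20 0 0 0;12 0 0 0;8 0 0 0;5 0 0 0;2 0 0 0;0 0 0 0'; python3 -m handwheel '0 0 0 0;0 0 0 0;0 0 0 0;0 0 0 0;0 0 0 0;0 0 0 0;0 0 0 0;0 0 0 0;0 0 0 0;0 0 0 0'
python3 - <<'E'
from h import *
s=sense(); T=pose(s);np.save("w25.npy",T);print(s["clock"],T.round(4))
for n in ("wrist","scene","side"):
    im=capture(n); cv2.imwrite(f"pics/{n}25.png",im[:,:,::-1])
a=cv2.imread("pics/scene25.png");cv2.imwrite("pics/c25a.png",cv2.resize(a[110:210,230:360],None,fx=6,fy=6,interpolation=cv2.INTER_CUBIC))
a=cv2.imread("pics/side25.png");cv2.imwrite("pics/c25b.png",cv2.resize(a[190:265,235:335],None,fx=7,fy=7,interpolation=cv2.INTER_CUBIC))
E
```

```text
clock: 49.23
position: [469.8, 181.5, 150.0]
tool_rot: [-0.313, 1.547, 0.313]
wrist_force: [1.4, 0.8, -2.4]
gripper_width: 0.702
clock: 50.07
position: [470.9, 181.9, 5.6]
tool_rot: [-0.313, 1.547, 0.313]
wrist_force: [-0.4, -0.6, -2.4]
gripper_width: 0.695
clock: 50.9
position: [470.0, 181.6, 5.5]
tool_rot: [-0.313, 1.548, 0.313]
wrist_force: [-0.7, 0.3, -1.9]
gripper_width: 0.697
50.9 [[-1.000000e-04 -3.885000e-01  9.215000e-01  4.699522e+02]
 [-1.000000e-04  9.215000e-01  3.885000e-01  1.816267e+02]
 [-1.000000e+00 -1.000000e-04 -1.000000e-04  5.510700e+00]
 [ 0.000000e+00  0.000000e+00  0.000000e+00  1.000000e+00]]
```

View pics/c25a.png

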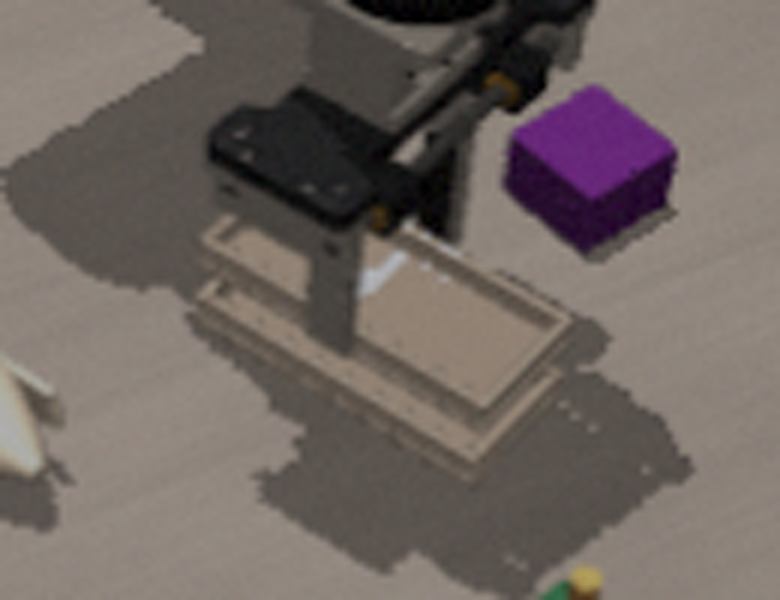

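View pics/c25b.png

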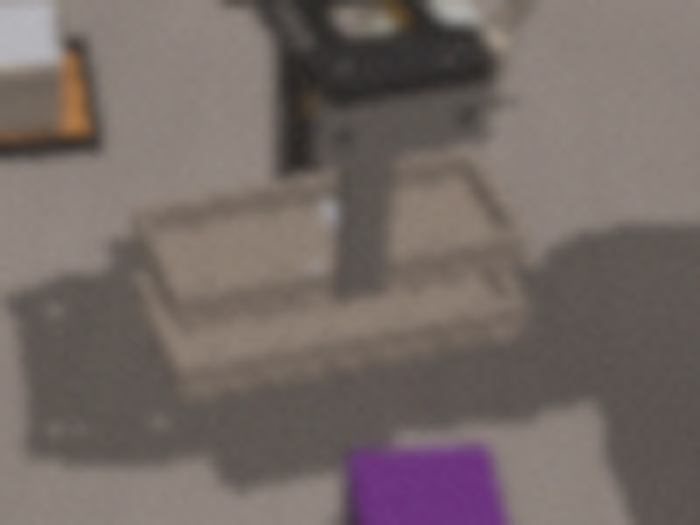

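View pics/wrist25.png

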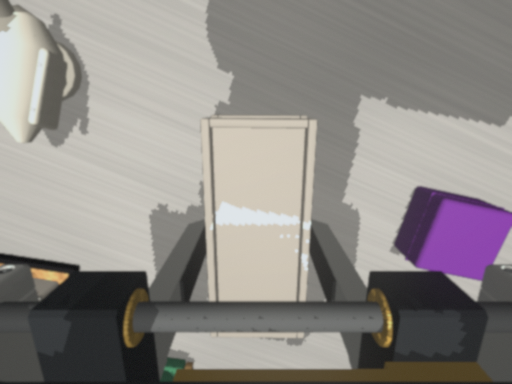

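Run:
```python
from h import *
C=cam("scene"); S=cam("side")
T=np.load("w25.npy")
def rep(n,c,pts,z,k,o):
    P=onz(c,np.array(pts)/k+np.array(o)-.42,z); t=((P-T[:3,3])@T[:3,:3])[:,1:]
    print(n,"tool yz",t.round(1).tolist())
rep("kit sc",C,[(202,238),(485,408),(575,320)],59.5,6,(230,110))
rep("low sc",C,[(190,300),(472,460),(565,372)],24,6,(230,110))
rep("kit si",S,[(137,213),(178,320),(522,240)],59.5,7,(235,190))
rep("low si",S,[(140,285),(183,372),(522,300)],24,7,(235,190))
```

```text
kit sc tool yz [[-31.9, -75.0], [-33.9, 73.8], [30.6, 75.2]]
low sc tool yz [[-37.1, -76.4], [-33.5, 71.2], [32.6, 73.9]]
kit si tool yz [[-28.3, 74.0], [45.6, 78.9], [36.0, -69.3]]
low si tool yz [[-26.5, 73.6], [34.3, 73.5], [30.1, -73.7]]
```

```bash
python3 -m handwheel '2 0.3 -0.6 0;2 0 0 0;2 0 0 0;1 0 0 0;1 0 0 0;1 0 0 0;0 0 0 0;0 0 0 0;0 0 0 0;0 0 0 0'; python3 -m handwheel '1 0 0 0;0 0 0 0;1 0 0 0;0 0 0 0;1 0 0 0;0 0 0 0;0 0 0 0;0 0 0 0;0 0 0 0;0 0 0 0'; python3 -m handwheel '1 0 0 0;0 0 0 0;1 0 0 0;0 0 0 0;1 0 0 0;0 0 0 0;0 0 0 0;0 0 0 0;0 0 0 0;0 0 0 0'
```

```text
clock: 51.88
position: [469.4, 181.7, -3.4]
tool_rot: [-0.313, 1.548, 0.313]
wrist_force: [0.0, 0.7, -2.5]
gripper_width: 0.701
clock: 52.72
position: [469.3, 181.7, -6.5]
tool_rot: [-0.313, 1.548, 0.313]
wrist_force: [0.1, 0.5, -2.1]
gripper_width: 0.697
clock: 53.55
position: [469.4, 181.7, -9.4]
tool_rot: [-0.313, 1.548, 0.313]
wrist_force: [-0.3, 0.6, -3.0]
gripper_width: 0.695
```

```bash
python3 -m handwheel '1 0 0 0;0 0 0 0;0 0 0 0;1 0 0 0;0 0 0 0;0 0 0 0;0 0 0 0;0 0 0 0;0 0 0 0;0 0 0 0'; python3 -m handwheel '0.5 0 0 0;0 0 0 0;0 0 0 0;0.5 0 0 0;0 0 0 0;0 0 0 0;0 0 0 0;0 0 0 0;0 0 0 0;0 0 0 0'
```

```text
clock: 54.38
position: [469.3, 181.7, -11.4]
tool_rot: [-0.313, 1.548, 0.313]
wrist_force: [0.1, 0.0, -2.6]
gripper_width: 0.699
clock: 55.22
position: [469.4, 181.7, -12.0]
tool_rot: [-0.313, 1.548, 0.313]
wrist_force: [-1.6, -0.9, 5.2]
gripper_width: 0.696
```

Contact came at −12.0, exactly the stacked height (origin 18 mm up). Releasing.

```bash
python3 -m handwheel '0 0 0 0;0 0 0 0;0 0 0 0;0 0 0 0;0 0 0 0;0 0 0 0;-1 0 0 0;-5 0 0 0;-15 0 0 0;-25 0 0 0' 1; python3 -m handwheel '-30 0 0 0;-30 0 0 0;-30 0 0 0;-25 0 0 0;-15 0 10 0;0 0 30 0;0 0 35 0;0 0 35 0;0 0 25 0;0 0 10 0'; python3 -m handwheel '0 0 0 0;0 0 0 0;0 0 0 0;0 0 0 0;0 0 0 0;0 0 0 0;0 0 0 0;0 0 0 0;0 0 0 0;0 0 0 0'
python3 - <<'E'
from h import *
s=sense(); T=pose(s);np.save("w26.npy",T);print(s["clock"],T.round(3))
for n in ("wrist","scene","side"):
    im=capture(n); cv2.imwrite(f"pics/{n}26.png",im[:,:,::-1])
a=cv2.imread("pics/scene26.png");cv2.imwrite("pics/c26a.png",cv2.resize(a[100:320,80:360],None,fx=2.8,fy=2.7,interpolation=cv2.INTER_CUBIC))
a=cv2.imread("pics/side26.png");cv2.imwrite("pics/c26b.png",cv2.resize(a[130:265,180:340],None,fx=4.4,fy=4.4,interpolation=cv2.INTER_CUBIC))
E
```

```text
clock: 56.05
position: [467.2, 181.1, 32.4]
tool_rot: [-0.313, 1.553, 0.313]
wrist_force: [1.0, -0.4, -0.6]
gripper_width: 1.001
clock: 56.88
position: [606.1, 239.2, 163.2]
tool_rot: [-0.313, 1.546, 0.313]
wrist_force: [-0.0, -0.3, -0.3]
gripper_width: 0.998
clock: 57.72
position: [602.9, 238.0, 163.6]
tool_rot: [-0.313, 1.548, 0.313]
wrist_force: [-0.2, 0.4, 0.0]
gripper_width: 0.999
57.7167 [[ 0.00000e+00 -3.88000e-01  9.21000e-01  6.02896e+02]
 [-0.00000e+00  9.21000e-01  3.88000e-01  2.37971e+02]
 [-1.00000e+00 -0.00000e+00 -0.00000e+00  1.63569e+02]
 [ 0.00000e+00  0.00000e+00  0.00000e+00  1.00000e+00]]
```

View pics/c26a.png

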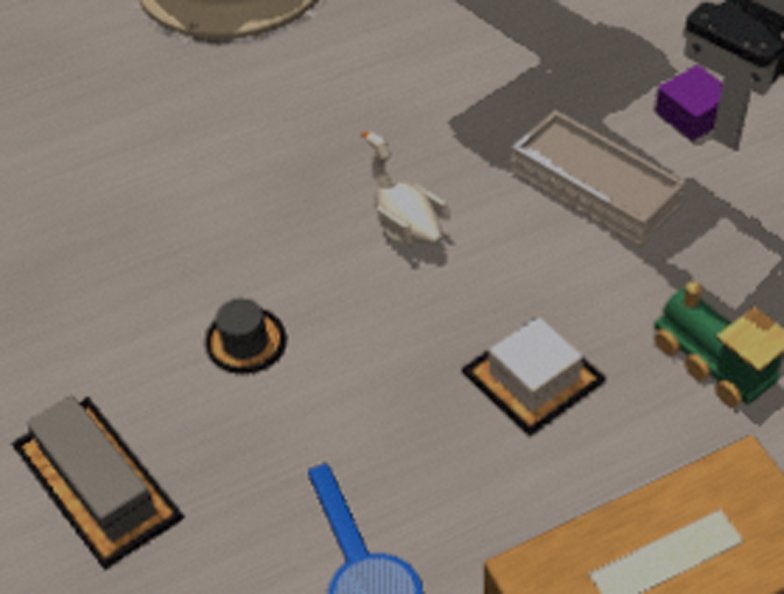

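View pics/c26b.png

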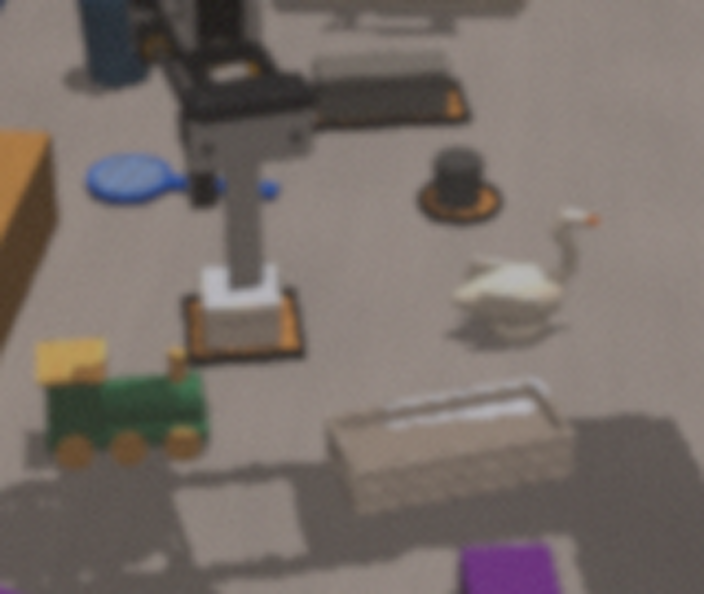

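View pics/wrist26.png

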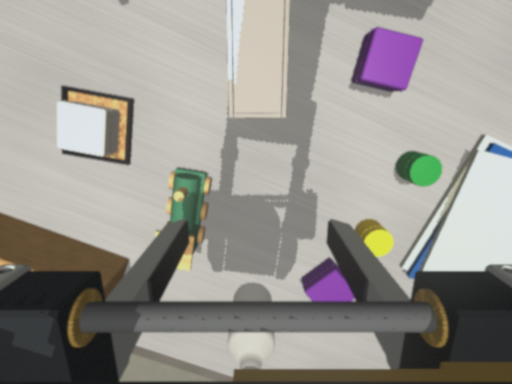

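Run:
```python
from h import *
for n,boxes in (("scene",{"swan":(150,205,205,250),"loco":(200,250,305,370)}),("side",{"swan":(172,212,278,320),"loco":(204,240,182,232)})):
    a=cv2.imread(f"pics/{n}0.png",0).astype(np.float32); b=cv2.imread(f"pics/{n}26.png",0).astype(np.float32)
    for k,(r0,r1,c0,c1) in boxes.items():
        A=cv2.Laplacian(cv2.GaussianBlur(a,(0,0),1.2),5);B=cv2.Laplacian(cv2.GaussianBlur(b,(0,0),1.2),5)
        print(n,k,cv2.phaseCorrelate(A[r0:r1,c0:c1],B[r0:r1,c0:c1],cv2.createHanningWindow((c1-c0,r1-r0),cv2.CV_32F)))
for t in("kit_tray","swan","locomotive","square_case"):
    for c in("scene","side"):
        print(t,c,[(round(d["score"],2),np.round(d["location"]).tolist()) for d in place_of(t,c)[:2]])
C=cam("scene"); 
P=onz(C,np.array([(467,372),(533,433),(606,378)])/[2.8,2.7]+[80,100],8);Q=onz(C,np.array([(487,357),(533,389),(582,354),(536,319)])/[2.8,2.7]+[80,100],41)
print("sqholder",((P[0]+P[2])/2).round(1),"case",Q.mean(0).round(1))
s=sense();print(s["clock"],s["wrist_force"])
```

```text
scene swan ((0.5172676195227623, 0.13596730753886987), 0.8232479111353557)
scene loco ((0.13578314365918942, -0.13591679077641672), 0.732771627108256)
side swan ((0.31464691971529035, 0.01909272049423194), 0.7856141842736138)
side loco ((0.05384434212607658, 0.26305627107077356), 0.778114832772149)
kit_tray scene [(0.96, [472.0, 180.0, 16.0]), (0.62, [468.0, 184.0, 2.0])]
kit_tray side [(0.98, [472.0, 181.0, 14.0])]
swan scene [(0.74, [429.0, 3.0, 0.0])]
swan side [(0.81, [428.0, 4.0, -2.0])]
locomotive scene [(0.85, [690.0, 168.0, 0.0])]
locomotive side [(0.67, [690.0, 169.0, 2.0])]
square_case scene [(0.89, [423.0, 324.0, 0.0]), (0.73, [632.0, 23.0, 3.0])]
square_case side [(0.87, [720.0, 400.0, 1.0]), (0.74, [625.0, 23.0, 8.0])]
sqholder [634.3  25.    8. ] case [633.9  21.9  41. ]
58.2667 [ 0.46234277  0.52051678 -1.13739814]
```

All pieces are in place, the bystanders have not moved, and the gripper is clear of everything.

```bash
python3 -c "
from workcell import sign_off; print(sign_off())"
```

```text
the job is handed in; nothing more can be done
None
```

The job is done and handed in at about 58 s. From the top down, I set the tin in the round holder, the square case in the square holder and the long case in the long holder. Last, I stacked the emptied tray on the lower tray.

**Last checks**
- **Tin and cases:** each piece met its floor at the height expected from the grasp, with 5 to 9 N of contact. The final pictures show all three upright inside their rims; by measurement they are within about 3 mm of centre.
- **Tray:** contact came exactly at the stacked height, 18 mm up. In the pictures it sits flush and level on the lower tray, though the network put it 14 to 16 mm up (rated to about 4 mm).
- **Swan and locomotive:** their images shifted by no more than about 0.5 px (roughly 1.5 mm, within noise), and the network placed them within 2 mm of their first positions.

**What failed or disagreed**
- **First tin grasp:** it closed on air above the tin and touched nothing. All three cameras showed the fingertips about 40 mm higher than the reported TCP. I allowed for that from then on, and every later grasp and contact agreed with it.
- **Lower tray position:** the cameras differed by 2 to 4 mm, so I used a compromise weighted towards the wrist camera. The feet went in without touching the rim.

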